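Stack the parts bins on their base and put the lid on

ROBOT

A 6-joint arm with a two-finger parallel gripper is mounted at the origin on the work surface. World frame = base frame: x ahead of the robot, y to its left, z up, the work surface at z = 0. Lengths are in m, angles in rad, forces in N, time in s.
With the tool pointing down it reaches from about 0.25 to 0.725 m from the base axis. Payload 4 kg.
Tool frame: the origin (TCP) lies at the very end of the fingers, on their centre line; the grasp point (between the pads) lies 19 mm behind it (bot.hold_point_z is the distance from the TCP to the grasp point, in m); x points along the fingers, z is the direction in which the jaws open and shut, and the axes are right-handed (so a half turn about x gives the same grasp; the last joint's range is limited). The gripper opens to 85 mm and grips with 20 to 120 N. Pads are 22 mm wide; open, the fingers measure 114 mm over their backs; the gripper's body (76 mm by 85 mm) begins 54 mm behind the grasp point. The pads swing forward as they close: fully open they stand 13 mm farther back than shut.
Start: joints at [-1.249, 0.241, 0.005, 1.335, 0, 1.571], TCP at [0.158, -0.474, 0.201] pointing down, gripper open.
Joint ranges: [-2.72, 2.72], [-1.05, 1.87], [-1.09, 1.28], [-1.99, 2.15], [-1.42, 1.44], [-3.14, 3.14]. Speed limits (rad/s): [2.79, 2.79, 3.14, 3.14, 3.14, 3.14].

INTERFACE

Orientations are given as a unit quaternion [x, y, z, w].
In Python, from plant import bot gives the robot as it stands. The module is installed in compiled form; this text tells all that it offers.
- The arm moves only by the tool apply_moves, never from a script. Its argument "deltas" is a list of rows, each an object of numbers: "x", "y", "z": the shift along the world's x, y, z in m; "twist": the turn about the world's z in rad; "claw": the finger opening in m, from 0 to 0.0854. A call has 1 to 5 rows; each row shifts and turns the pose as measured when the row begins; what a row does not reach is not made up. A row lasts 1/8 s, in which the tool goes at most 62.5 mm and 10.7 degrees, less where a joint would pass 70% of its speed; a pose out of reach is approached as far as the arm can. A call with a gripper value outside its range is refused whole. The fingers move at their own pace and stop on an object; the grip force is fixed at half the most. Time passes only in rows, so rows that do not move let the fingers close. It gives the time, the measured TCP pose, the force and the opening at its end, in the units of the state.
- bot.get_obs(): the state, without advancing time (a new reading comes with each control period).
- bot.capture(name): name is "side" or "top" or "wrist"; returns a dict with "pixels" (420x560x3 uint8, blue, green, red), "fx", "fy", "cx", "cy" (pixels), "R" (3x3) and "t" (3): a world point X has camera coordinates R X + t; the wrist camera has in their place "hand_eye" (4x4, takes a point from camera to tool coordinates, whose origin is the TCP and whose axes are the tool frame's). Camera axes: x right, y down, z forward; pixel columns grow to the right and rows downward; lengths in m; the calibration is good to about 2 mm. A picture is of the moment at which its call begins: read the wrist's pose just before it. There is no depth.
- bot.sign_off(): hands the job in, once; it reports no verdict.
Trained networks look in the newest picture that a camera, given by its name, has taken for a name from the list of things; names that differ only in an ending like _2 or _b are one class to them, and where a whole thing is asked for, a point or a joint stands for the part that bears it (a point fixed in the world has none). Each returns a list of dicts, best first, with "p" (0 to 1); they miss things now and then, are a little off and sometimes report something else, mostly with a low value. They report only what shows in the picture. A call takes as long as a camera call. They do not tell look-alikes from the thing itself.
- bot.masks_of(camera, thing): "mask" (420x560 bool, what is visible of it) and "box" ([left, top, right, bottom] in pixels, round what is visible of it).
The state is a dict: "clock": time; "qpos": joint angles; "joint_velocities": joint speeds; "tau": joint torques, N m; "ee_pos": TCP position; "orientation": TCP orientation; "ft_force": force on the tool from outside, world axes, zero at the start; "torque": the same for the moment, N m; "width": finger opening in m.
Only numpy, scipy, OpenCV 4.12 (cv2) and the standard library are available. Lean on these libraries where they do the work, as an engineer would, in place of code of your own. Each camera call takes 0.05 s, during which the arm holds its last target.

TASK

Tidy the lab table by stacking the grey parts bins on the black base, building up from the base one piece at a time: first the bin without dividers, on it the bin with two compartments, then the bin with four compartments, and last the lid, each piece fully seated, square on the one below, and let go before the next. Set the pieces down rather than dropping them, and leave the mug, the tape roll and the stapler where they are.

Things in the scene. Friction and masses are not known exactly. Their poses are not given: they have to be found in the camera images.
- deep_bin: Grey plastic parts bin, open on top, NO divider: one compartment. 96 mm along x, 56 along y, walls 4; body from 6 mm to the rim at 54 mm above the origin. Solid foot 80 x 40 x 6 below. Origin: centre of the foot's underside, z up; ends alike but for a paper label. Grip across y, above the lowest 10 mm. The next piece's foot fits its mouth (4 mm play each side), that body rests on the rim. 100 g.
- two_bin: Grey plastic parts bin, open on top, ONE cross divider: two compartments. 96 mm along x, 56 along y, walls 4; body from 6 mm to the rim at 46 mm above the origin (divider 10 lower). Solid foot 80 x 40 x 6 below. Origin: centre of the foot's underside, z up; ends alike but for a paper label. Grip across y, above the lowest 10 mm. The next piece's foot fits its mouth (4 mm play each side), that body rests on the rim. 95 g.
- four_bin: Grey plastic parts bin, open on top, a CROSS of dividers: four compartments. 96 mm along x, 56 along y, walls 4; body from 6 mm to the rim at 38 mm above the origin (dividers 10 lower). Solid foot 80 x 40 x 6 below. Origin: centre of the foot's underside, z up; ends alike but for a paper label. Grip across y, above the lowest 10 mm. The next piece's foot fits its mouth (4 mm play each side), that body rests on the rim. 90 g.
- bin_lid: Grey plastic lid: flat plate 96 mm along x, 56 along y, from 6 to 12 mm above the origin, with an upright grip bar on it, 60 along x, 12 thick along y, from 12 to 37 mm. Solid foot 80 x 40 x 6 below, fits a bin's mouth. Origin: centre of the foot's underside, z up; ends alike. Grip it by the bar. 70 g.
- base: Black plastic base fixed to the table, 120 mm along x, 80 along y, 12 high, with a recess 88 x 48 mm in its top (grey recess floor at 4 mm). A bin's foot drops into the recess with 4 mm play each side, its body rests on the base's top: a seated bin's origin is 6 mm above the base's. Origin: centre of the underside (z = 0); x along the long side, ends alike.
- mug: White ceramic mug to be left alone: 76 mm across, 90 mm high, handle on its +y side reaching about 30 mm farther. Origin: centre of the underside.
- tape: Cardboard-brown roll of tape lying flat, to be left alone: 90 mm across, 24 mm high. Origin: centre of the underside.
- stapler: Black stapler with a steel middle, to be left alone: 125 mm along x, 34 mm along y, 44 mm high. Origin: centre of the underside.
Things that resemble listed ones, but are neither listed nor needed, are in the scene too. What is shaped like the four_bin but orange is not meant. Leave any turquoise look-alike of the base alone.

How it is judged:
On the way, in this order (a step that is already met when the one before it is completed fails the run):
1. the undivided bin is seated on the base and let go (horizontal distance between deep_bin and base below 0.008 m and z of deep_bin in the frame of base between 0.003 and 0.009 m and angle between the x axis of deep_bin and the x axis of base, either way round below 0.15 rad and angle between deep_bin's own z axis and vertical below 0.06 rad and contact force between the fingers and deep_bin below 0.1 N), for 0.3 s.
2. the two-compartment bin is seated on it and let go (horizontal distance between two_bin and deep_bin below 0.008 m and z of two_bin in the frame of deep_bin between 0.045 and 0.051 m and angle between the x axis of two_bin and the x axis of deep_bin, either way round below 0.15 rad and angle between two_bin's own z axis and vertical below 0.06 rad and contact force between the fingers and two_bin below 0.1 N), for 0.3 s.
3. the four-compartment bin is seated on that and let go (horizontal distance between four_bin and two_bin below 0.008 m and z of four_bin in the frame of two_bin between 0.037 and 0.043 m and angle between the x axis of four_bin and the x axis of two_bin, either way round below 0.15 rad and angle between four_bin's own z axis and vertical below 0.06 rad and contact force between the fingers and four_bin below 0.1 N), for 0.3 s.
4. the lid is seated on top and let go (horizontal distance between bin_lid and four_bin below 0.008 m and z of bin_lid in the frame of four_bin between 0.029 and 0.035 m and angle between the x axis of bin_lid and the x axis of four_bin, either way round below 0.15 rad and angle between bin_lid's own z axis and vertical below 0.06 rad and contact force between the fingers and bin_lid below 0.1 N), for 0.3 s.
At the end, for the whole second after the job is handed in: From the base up: undivided bin, two-compartment bin, four-compartment bin, lid; each within 8 mm sideways and 3 mm in height of its seat on the one below, long sides parallel within 0.15 rad, tilt under 0.06 rad, at rest and released (horizontal distance between deep_bin and base below 0.008 m and z of deep_bin in the frame of base between 0.003 and 0.009 m and angle between the x axis of deep_bin and the x axis of base, either way round below 0.15 rad and angle between each of deep_bin, two_bin, four_bin, bin_lid's own z axis and vertical below 0.06 rad and linear speed of each of deep_bin, two_bin, four_bin, bin_lid below 0.02 m/s and angular speed of each of deep_bin, two_bin, four_bin, bin_lid below 0.2 rad/s and horizontal distance between two_bin and deep_bin below 0.008 m and z of two_bin in the frame of deep_bin between 0.045 and 0.051 m and angle between the x axis of two_bin and the x axis of deep_bin, either way round below 0.15 rad and horizontal distance between four_bin and two_bin below 0.008 m and z of four_bin in the frame of two_bin between 0.037 and 0.043 m and angle between the x axis of four_bin and the x axis of two_bin, either way round below 0.15 rad and horizontal distance between bin_lid and four_bin below 0.008 m and z of bin_lid in the frame of four_bin between 0.029 and 0.035 m and angle between the x axis of bin_lid and the x axis of four_bin, either way round below 0.15 rad); the robot touches nothing.
It fails at once if the mug is shoved or lifted more than 30 mm from where it stood (distance of mug from where it was at the start of the episode above 0.03 m).
It fails at once if the tape is shoved or lifted more than 30 mm from where it stood (distance of tape from where it was at the start of the episode above 0.03 m).
It fails at once if the stapler is shoved or lifted more than 30 mm from where it stood (distance of stapler from where it was at the start of the episode above 0.03 m).
It fails at once if a bin or the lid is dropped (falls free faster than 0.75 m/s, about 30 mm) ((linear speed of deep_bin above 0.75 m/s and contact force between deep_bin and anything else below 0.01 N) or (linear speed of two_bin above 0.75 m/s and contact force between two_bin and anything else below 0.01 N) or (linear speed of four_bin above 0.75 m/s and contact force between four_bin and anything else below 0.01 N) or (linear speed of bin_lid above 0.75 m/s and contact force between bin_lid and anything else below 0.01 N)).
It also fails if it takes over 126 s, if anything falls off the work surface, if the arm or the gripper's body presses on something with over 40 N, if the wrist force passes 120 N, or if a joint passes its speed limit or range.

## Working session

There is one attempt and no reset: what is moved stays moved. The work goes in short steps, Python scripts to look and compute and a tool call to move; the robot and the scene stay as the last step left them, time stands still between calls to the robot, and variables do not carry over. Pictures are saved under pics/ and viewed, and the job is handed in when it is done.

Besides the shell and the picture viewer there is one more tool, called in YAML: its name, and indented under it one key for each argument. apply_moves: Moves the arm, as the interface text tells. Its arguments: {"type":"object","properties":{"deltas":{"type":"array","items":{"type":"object","properties":{"x":{"type":"number"},"y":{"type":"number"},"z":{"type":"number"},"twist":{"type":"number"},"claw":{"type":"number"}}}}},"required":["deltas"]}

```bash
mkdir -p pics
python3 - <<'E'
from plant import bot
import cv2
o=bot.get_obs(); print(o)
for n in ['top','side']:
    c=bot.capture(n); cv2.imwrite(f'pics/{n}0.png',c['pixels']); print(n,c['fx'],c['fy'],c['cx'],c['cy'],c['R'],c['t'])
    for th in ['deep_bin','two_bin','four_bin','bin_lid','base','mug','tape','stapler']:
        print(th,[(round(float(d['p']),2),[int(v) for v in d['box']]) for d in bot.masks_of(n,th)])
E
```

```text
{'clock': 0.0, 'qpos': array([-1.24901387e+00,  2.41408663e-01,  3.69078177e-03,  1.33518292e+00,
       -1.13202460e-06,  1.57080487e+00]), 'joint_velocities': array([-0.00107691,  0.00166102,  0.00034872, -0.00101537, -0.00064829,
       -0.00017574]), 'tau': array([ 1.10022070e-04, -3.72319758e+01,  2.52406186e+01,  1.67542370e-02,
       -1.35186955e-06, -1.64806596e-05]), 'ee_pos': array([ 0.15790544, -0.47366712,  0.20000241]), 'orientation': array([ 0.41388039,  0.57424321, -0.41301096,  0.57303552]), 'ft_force': array([-0.23683704, -0.00810877,  0.02583617]), 'torque': array([ 0.00872435,  0.02436565, -0.02615203]), 'width': 0.08542369866704017}
top 391.2337639431636 391.2337639431636 278.1477522994062 200.6992448123202 [[ 0.01438365 -0.99989054 -0.00346661]
 [-0.9841401  -0.01354385 -0.17687516]
 [ 0.17680885  0.00595574 -0.98422719]] [0.0441129  0.56728374 0.94868899]
deep_bin [(0.73, [349, 163, 385, 205])]
two_bin [(0.81, [213, 219, 242, 258])]
four_bin [(0.96, [375, 231, 401, 264]), (0.61, [330, 277, 379, 305])]
bin_lid [(0.59, [286, 224, 318, 263])]
base [(0.92, [257, 156, 287, 200]), (0.85, [359, 97, 392, 135]), (0.25, [156, 190, 180, 238])]
mug [(0.85, [300, 118, 347, 156])]
tape [(0.89, [199, 146, 231, 182])]
stapler [(0.81, [157, 189, 179, 240])]
side 469.2404862176026 469.2404862176026 284.61010199621376 203.82564941362511 [[-0.93170198 -0.36262878  0.0207794 ]
 [-0.2108095   0.493273   -0.84394378]
 [ 0.29578839 -0.79068459 -0.53602902]] [0.54282739 0.14677193 0.86894576]
deep_bin [(0.72, [279, 149, 321, 183]), (0.43, [345, 159, 386, 187])]
two_bin [(0.89, [280, 249, 333, 289])]
four_bin [(0.73, [393, 177, 422, 220]), (0.71, [347, 158, 387, 186])]
bin_lid [(0.57, [316, 210, 365, 231])]
base [(0.92, [216, 201, 283, 241]), (0.85, [208, 145, 258, 162])]
mug [(0.56, [216, 146, 252, 192])]
tape [(0.88, [172, 239, 221, 281])]
stapler [(0.58, [198, 301, 277, 345])]
```

Run:
```python
import cv2
a=cv2.imread('pics/top0.png'); cv2.imwrite('pics/top0z.png',cv2.resize(a[80:330,140:420],None,fx=2.8,fy=2.4,interpolation=cv2.INTER_CUBIC)[:600])
b=cv2.imread('pics/side0.png'); cv2.imwrite('pics/side0z.png',cv2.resize(b[120:360,150:450],None,fx=2.5,fy=2.5,interpolation=cv2.INTER_CUBIC))
```

```text
(no output)
```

View pics/top0z.png

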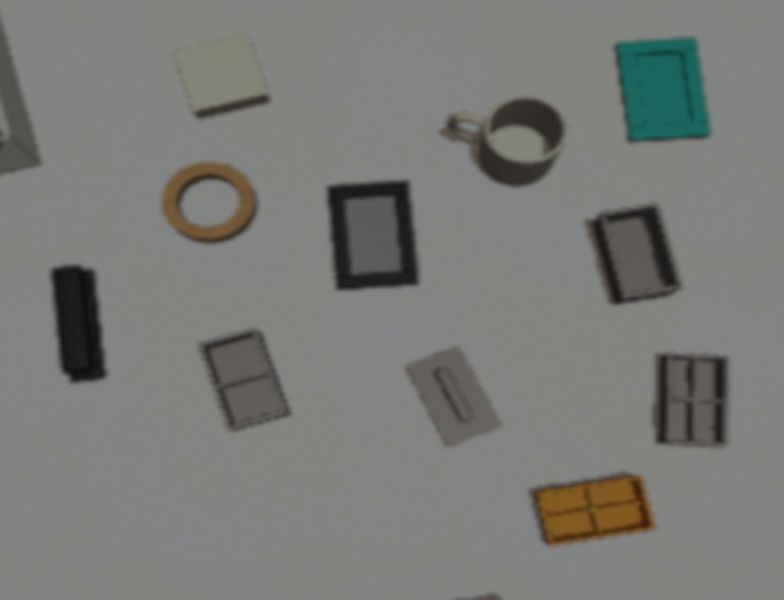

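View pics/side0z.png

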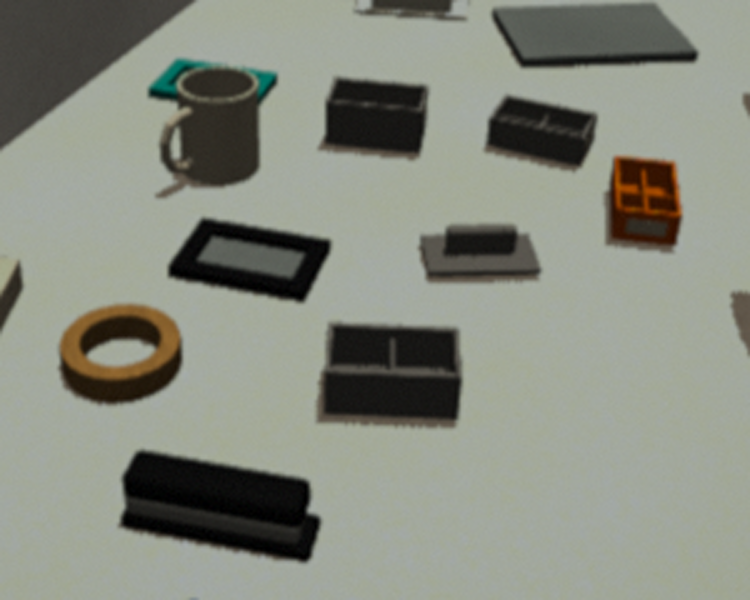

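```bash
cat > h.py <<'E'
from plant import bot
import cv2, numpy as np
from scipy.optimize import minimize
from scipy.spatial.transform import Rotation as Rn
def bx(lx,ly,z0,z1): return np.array([[sx*lx/2,sy*ly/2,z] for sx in(-1,1) for sy in(-1,1) for z in(z0,z1)])
foot=bx(.08,.04,0,.006)
M={'deep_bin':[bx(.096,.056,.006,.054),foot],'two_bin':[bx(.096,.056,.006,.046),foot],'four_bin':[bx(.096,.056,.006,.038),foot],
'bin_lid':[bx(.096,.056,.006,.012),bx(.06,.012,.012,.037),foot],'base':[bx(.12,.08,0,.012)]}
def cam(n):
    if n=='wrist':
        o=bot.get_obs(); c=bot.capture(n); H=np.array(c['hand_eye']); T=np.eye(4); T[:3,:3]=Rn.from_quat(o['orientation']).as_matrix(); T[:3,3]=o['ee_pos']
        W=np.linalg.inv(T@H); c['R']=W[:3,:3]; c['t']=W[:3,3]
    else: c=bot.capture(n)
    return c
def proj(c,P):
    q=np.asarray(P)@np.array(c['R']).T+np.array(c['t']); return np.stack([c['fx']*q[:,0]/q[:,2]+c['cx'],c['fy']*q[:,1]/q[:,2]+c['cy']],1)
def ray(c,u,v,z):
    R=np.array(c['R']);t=np.array(c['t']);o=-R.T@t;d=R.T@np.array([(u-c['cx'])/c['fx'],(v-c['cy'])/c['fy'],1]);return o+d*(z-o[2])/d[2]
S=4
def rend(c,th,p,z=0):
    m=np.zeros((420*S,560*S),np.uint8); r=Rn.from_euler('z',p[2]).as_matrix()
    for b in M[th]:
        uv=proj(c,b@r.T+[p[0],p[1],z]); h=cv2.convexHull(((uv+.5)*S*16-8).astype(np.float32)).round().astype(np.int32)
        cv2.fillConvexPoly(m,h,1,shift=4)
    return m
def fit(c,th,mask,z=0,p0=None):
    big=np.kron(mask.astype(np.uint8),np.ones((S,S),np.uint8))
    v,u=np.nonzero(mask); g=ray(c,u.mean(),v.mean(),z+.02)
    def f(p):
        m=rend(c,th,p,z); return 1-(m&big).sum()/max(1,(m|big).sum())
    best=None
    for a in ([p0[2]] if p0 is not None else np.arange(0,np.pi,np.pi/6)):
        x0=[g[0],g[1],a] if p0 is None else p0
        s=np.array(x0)+np.array([[0,0,0],[.01,0,0],[0,.01,0],[0,0,.2]])
        r=minimize(f,x0,method='Nelder-Mead',options=dict(initial_simplex=s,xatol=1e-4,fatol=1e-4,maxiter=120))
        if best is None or r.fun<best.fun: best=r
    y=(best.x[2]+np.pi/2)%np.pi-np.pi/2
    return np.array([best.x[0],best.x[1],y]),1-best.fun
E
python3 - <<'E'
from h import *
for n in ['top','side']:
    c=cam(n)
    for th in M:
        for d in bot.masks_of(n,th)[:2]:
            b=d['box']; p,i=fit(c,th,d['mask']); print(n,th,np.array(b).round(),p.round(4),round(i,3))
E
```

```text
top deep_bin [351. 163. 385. 206.] [ 0.6133 -0.1801  0.1622] 0.928
top two_bin [211. 216. 243. 260.] [0.4726 0.1818 0.3319] 0.963
top two_bin [377. 231. 399. 266.] [ 0.4564 -0.2293 -0.027 ] 0.939
top four_bin [378. 229. 399. 266.] [ 0.457  -0.2306 -0.0409] 0.965
top four_bin [330. 278. 378. 305.] [ 0.3409 -0.1372 -1.3771] 0.917
top bin_lid [285. 227. 318. 265.] [ 0.4588 -0.0112  0.4198] 0.941
top base [257. 156. 293. 202.] [0.6393 0.0667 0.0883] 0.942
top base [361.  94. 394. 136.] [ 0.8155 -0.216   0.0817] 0.929
side deep_bin [279. 150. 319. 182.] [ 0.6111 -0.1824  0.2742] 0.924
side deep_bin [345. 157. 388. 187.] [ 0.4538 -0.2284 -0.0843] 0.798
side two_bin [277. 249. 335. 284.] [0.4706 0.1813 0.3417] 0.963
side four_bin [345. 162. 388. 187.] [ 0.4541 -0.2304 -0.0811] 0.954
side four_bin [392. 177. 426. 220.] [ 0.3382 -0.1381 -1.3818] 0.965
side bin_lid [314. 212. 366. 228.] [ 0.4579 -0.0125  0.4146] 0.934
side base [213. 142. 264. 162.] [ 0.8142 -0.2253  0.1198] 0.283
side base [316. 211. 366. 230.] [ 0.4689 -0.0268  0.3002] 0.601
```

Run:
```python
from h import *
o=bot.get_obs();R=Rn.from_quat(o['orientation']).as_matrix();print(R.round(3),np.arctan2(R[1,2],R[0,2]),np.array(bot.capture('wrist')['hand_eye']).round(3), bot.hold_point_z)
```

```text
[[ 0.     0.949  0.316]
 [ 0.     0.316 -0.949]
 [-1.     0.    -0.   ]] -1.2490019990562105 [[ 0.001 -0.325  0.946 -0.172]
 [ 0.001 -0.946 -0.325  0.084]
 [ 1.     0.001 -0.001 -0.   ]
 [ 0.     0.     0.     1.   ]] 0.0187
```

apply_moves:
  deltas:
    - {"x": 0.05, "y": 0.03, "z": 0.015}
    - {"x": 0.05, "y": 0.03, "z": 0.015}
    - {"x": 0.05, "y": 0.03, "z": 0.01}

```text
invalid input at $.deltas[0]: expected keys x, y, z, twist, claw
```

apply_moves:
  deltas:
    - {"x": 0.05, "y": 0.032, "z": 0.01, "twist": 0, "claw": 0.085}
    - {"x": 0.05, "y": 0.032, "z": 0.01, "twist": 0, "claw": 0.085}
    - {"x": 0.05, "y": 0.032, "z": 0.01, "twist": -0.04, "claw": 0.085}
    - {"x": 0.05, "y": 0.032, "z": 0.01, "twist": -0.04, "claw": 0.085}
    - {"x": 0.05, "y": 0.032, "z": 0.01, "twist": -0.04, "claw": 0.085}

```text
clock: 2.17
ee_pos: [0.4109, -0.3121, 0.2516]
orientation: [0.451, 0.544, -0.452, 0.544]
ft_force: [0.8, -1.8, -0.7]
width: 0.0848
```

apply_moves:
  deltas:
    - {"x": 0.05, "y": 0.033, "z": 0, "twist": 0, "claw": 0.085}
    - {"x": 0.05, "y": 0.033, "z": 0, "twist": 0, "claw": 0.085}
    - {"x": 0.05, "y": 0.033, "z": 0, "twist": 0, "claw": 0.085}
    - {"x": 0.04, "y": 0.03, "z": 0, "twist": 0, "claw": 0.085}
    - {"x": 0.0, "y": 0.0, "z": 0, "twist": 0, "claw": 0.085}

```text
clock: 2.8
ee_pos: [0.6105, -0.1751, 0.2513]
orientation: [0.45, 0.544, -0.45, 0.547]
ft_force: [-1.3, -0.0, 0.3]
width: 0.0853
```

```bash
cat > look.py <<'E'
from h import *
import sys
# usage: look.py pic thing z [thing z ...]
c=cam('wrist'); o=bot.get_obs(); R=Rn.from_quat(o['orientation']).as_matrix()
im=c['pixels'].copy()
print('tcp',o['ee_pos'].round(4),'jaw-yaw-as-bin',round(float((np.arctan2(R[1,2],R[0,2])+np.pi)%np.pi-np.pi/2),3),'tilt',R[2].round(3),'clock',o['clock'],'w',round(o['width'],4))
a=sys.argv[2:]
for th,z in zip(a[::2],a[1::2]):
    for d in bot.masks_of('wrist',th)[:2]:
        p,i=fit(c,th,d['mask'],float(z)); print(th,round(d['p'],2),np.round(d['box']),p.round(4),round(i,3))
        for b in M[th]:
            r=Rn.from_euler('z',p[2]).as_matrix(); uv=proj(c,b@r.T+[p[0],p[1],float(z)]); cv2.polylines(im,[cv2.convexHull(uv.round().astype(np.int32))],True,(0,255,0),1)
cv2.imwrite('pics/'+sys.argv[1]+'.png',im)
E
python3 look.py w1 deep_bin 0 base 0
```

```text
tcp [ 0.6092 -0.1764  0.2517] jaw-yaw-as-bin 0.19 tilt [-1.     0.002  0.004] clock 2.85 w 0.0853
deep_bin 0.63 [254. 128. 301. 212.] [ 0.613  -0.1786  0.2197] 0.979
base 0.93 [ 54.  49. 131. 162.] [0.637  0.0685 0.0918] 0.981
base 0.6 [304.   0. 378.  59.] [ 0.8141 -0.2148  0.0807] 0.972
```

View pics/w1.png

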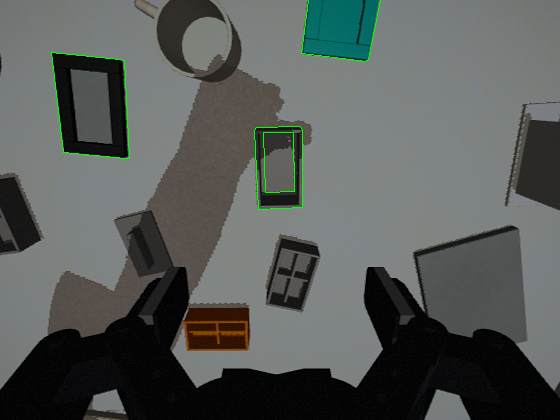

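apply_moves:
  deltas:
    - {"x": 0.004, "y": -0.002, "z": -0.05, "twist": 0.027, "claw": 0.085}
    - {"x": 0, "y": 0, "z": -0.05, "twist": 0, "claw": 0.085}
    - {"x": 0, "y": 0, "z": -0.05, "twist": 0, "claw": 0.085}
    - {"x": 0, "y": 0, "z": 0, "twist": 0, "claw": 0.085}

```text
clock: 3.45
ee_pos: [0.6074, -0.1867, 0.1037]
orientation: [0.446, 0.545, -0.446, 0.552]
ft_force: [0.5, 0.4, 0.7]
width: 0.0852
```

```bash
python3 look.py w2 deep_bin 0
```

```text
tcp [ 0.6101 -0.1875  0.1073] jaw-yaw-as-bin 0.205 tilt [-1.     0.013  0.012] clock 3.5 w 0.0852
deep_bin 0.59 [226. 134. 303. 263.] [ 0.6134 -0.1783  0.2046] 0.977
```

View pics/w2.png

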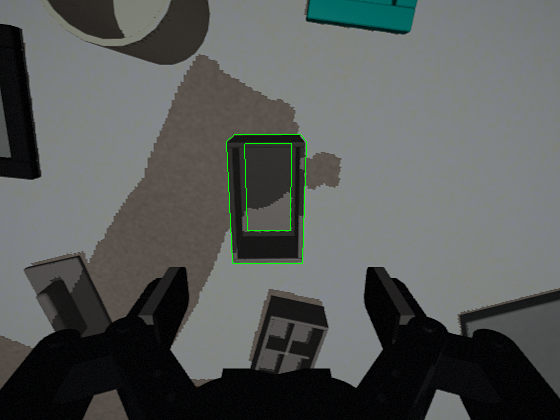

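Run:
```python
from h import *
for i in range(5):
    bot.capture('wrist'); o=bot.get_obs(); print(o['clock'],o['ee_pos'].round(4),o['qpos'].round(4),o['joint_velocities'].round(3), Rn.from_quat(o['orientation']).as_matrix()[2].round(4))
```

```text
3.6 [ 0.6137 -0.1878  0.111 ] [-0.2951  0.5477  0.2272  1.2252 -0.0037  2.6408] [ 0.011 -0.011  0.027 -0.006  0.003  0.001] [-0.9997  0.0202  0.0152]
3.65 [ 0.6143 -0.1876  0.1115] [-0.2945  0.5473  0.228   1.225  -0.0036  2.6407] [ 0.01  -0.002  0.006 -0.007  0.002 -0.001] [-0.9996  0.0214  0.0159]
3.7 [ 0.6145 -0.1874  0.1115] [-0.2941  0.5474  0.2279  1.2247 -0.0036  2.6408] [ 0.009  0.003 -0.007 -0.005  0.    -0.002] [-0.9996  0.0216  0.016 ]
3.75 [ 0.6144 -0.1872  0.1111] [-0.2939  0.5477  0.2274  1.2245 -0.0036  2.6408] [ 0.006  0.008 -0.013 -0.004 -0.     0.001] [-0.9997  0.0211  0.0157]
3.8 [ 0.6141 -0.1869  0.1106] [-0.2936  0.5481  0.2268  1.2242 -0.0036  2.6408] [ 0.006  0.009 -0.015 -0.005  0.     0.   ] [-0.9997  0.0204  0.0153]
```

apply_moves:
  deltas:
    - {"x": 0.0, "y": 0.008, "z": 0.02, "twist": 0, "claw": 0.085}
    - {"x": 0, "y": 0, "z": 0, "twist": 0, "claw": 0.085}
    - {"x": 0, "y": 0, "z": 0, "twist": 0, "claw": 0.085}

```text
clock: 4.18
ee_pos: [0.6155, -0.1791, 0.1332]
orientation: [0.448, 0.539, -0.443, 0.559]
ft_force: [-0.1, 0.2, -0.2]
width: 0.0852
```

```bash
cat > st.py <<'E'
from h import *
o=bot.get_obs();R=Rn.from_quat(o['orientation']).as_matrix()
print(round(o['clock'],2),o['ee_pos'].round(4),'yaw',round(float((np.arctan2(R[1,2],R[0,2])+np.pi)%np.pi-np.pi/2),3),'down',(R[:,0]).round(4),'v',o['joint_velocities'].round(3),'F',o['ft_force'].round(1),'w',round(o['width'],4))
E
python3 st.py
```

```text
4.17 [ 0.6155 -0.1791  0.1332] yaw 0.207 down [ 0.0271 -0.0122 -0.9996] v [ 0.004 -0.011  0.021  0.001  0.001 -0.   ] F [-0.1  0.2 -0.2] w 0.0852
```

apply_moves:
  deltas:
    - {"x": -0.003, "y": 0, "z": -0.01, "twist": 0, "claw": 0.085}
    - {"x": 0, "y": 0, "z": -0.01, "twist": 0, "claw": 0.085}
    - {"x": 0, "y": 0, "z": -0.01, "twist": 0, "claw": 0.085}
    - {"x": 0, "y": 0, "z": -0.01, "twist": 0, "claw": 0.085}

```text
clock: 4.68
ee_pos: [0.6111, -0.1793, 0.0887]
orientation: [0.448, 0.54, -0.443, 0.558]
ft_force: [0.4, -0.3, -0.4]
width: 0.0849
```

```bash
python3 st.py
```

```text
4.67 [ 0.6111 -0.1793  0.0887] yaw 0.207 down [ 0.0244 -0.0116 -0.9996] v [-0.002  0.064 -0.136 -0.194 -0.002  0.002] F [ 0.4 -0.3 -0.4] w 0.0849
```

apply_moves:
  deltas:
    - {"x": 0, "y": 0, "z": 0, "twist": 0, "claw": 0.085}
    - {"x": 0, "y": 0, "z": 0, "twist": 0, "claw": 0.085}

```text
clock: 4.92
ee_pos: [0.6101, -0.1791, 0.0868]
orientation: [0.447, 0.541, -0.444, 0.557]
ft_force: [-0.4, 0.0, -0.8]
width: 0.085
```

```bash
python3 st.py
```

```text
4.92 [ 0.6101 -0.1791  0.0868] yaw 0.207 down [ 0.0213 -0.0108 -0.9997] v [-0.001  0.006 -0.01  -0.003  0.002 -0.   ] F [-0.4  0.  -0.8] w 0.085
```

apply_moves:
  deltas:
    - {"x": 0, "y": 0, "z": 0.02, "twist": 0, "claw": 0.085}
    - {"x": 0, "y": 0, "z": 0.02, "twist": 0, "claw": 0.085}
    - {"x": 0, "y": 0, "z": 0.02, "twist": 0, "claw": 0.085}
    - {"x": 0, "y": 0, "z": 0.02, "twist": 0, "claw": 0.085}

```text
clock: 5.42
ee_pos: [0.6095, -0.1788, 0.1685]
orientation: [0.447, 0.541, -0.444, 0.557]
ft_force: [-0.2, 0.1, 0.8]
width: 0.0852
```

```bash
python3 st.py
```

```text
5.42 [ 0.6095 -0.1788  0.1685] yaw 0.207 down [ 0.0197 -0.0102 -0.9998] v [-0.    -0.074  0.321  0.387 -0.     0.002] F [-0.2  0.1  0.8] w 0.0852
```

apply_moves:
  deltas:
    - {"x": 0.002, "y": 0, "z": -0.015, "twist": 0, "claw": 0.085}
    - {"x": 0.002, "y": 0, "z": -0.03, "twist": 0, "claw": 0.085}
    - {"x": 0, "y": 0, "z": -0.035, "twist": 0, "claw": 0.085}
    - {"x": 0, "y": 0, "z": -0.025, "twist": 0, "claw": 0.085}
    - {"x": 0, "y": 0, "z": -0.012, "twist": 0, "claw": 0.085}

```text
clock: 6.05
ee_pos: [0.6158, -0.1792, 0.0503]
orientation: [0.448, 0.538, -0.443, 0.56]
ft_force: [0.1, -0.5, -0.7]
width: 0.0849
```

```bash
python3 look.py w3 deep_bin 0;python3 st.py
```

```text
tcp [ 0.6149 -0.179   0.0489] jaw-yaw-as-bin 0.207 tilt [-1.     0.023  0.017] clock 6.1 w 0.0851
deep_bin 0.61 [225. 161. 321. 318.] [ 0.613  -0.1784  0.2099] 0.979
6.15 [ 0.6155 -0.1791  0.0505] yaw 0.207 down [ 0.0274 -0.0124 -0.9995] v [-0.001 -0.029  0.049  0.024 -0.003  0.   ] F [-0.  -0.6 -0.2] w 0.0851
```

View pics/w3.png

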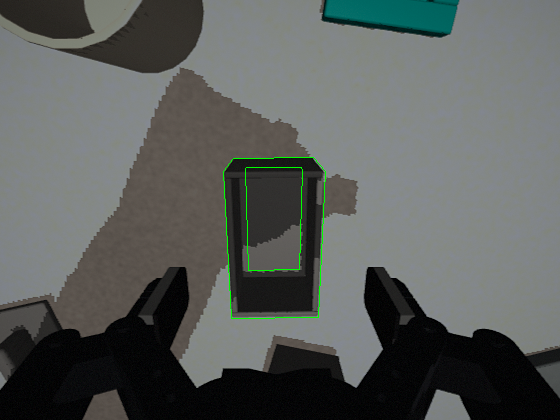

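apply_moves:
  deltas:
    - {"x": -0.002, "y": 0.001, "z": -0.01, "twist": 0, "claw": 0.085}
    - {"x": -0.001, "y": 0, "z": -0.01, "twist": 0, "claw": 0.085}
    - {"x": 0, "y": 0, "z": -0.007, "twist": 0, "claw": 0.085}
    - {"x": 0, "y": 0, "z": -0.002, "twist": 0, "claw": 0.085}

```text
clock: 6.65
ee_pos: [0.6145, -0.1787, 0.0225]
orientation: [0.449, 0.537, -0.442, 0.561]
ft_force: [0.6, -0.0, 0.9]
width: 0.0853
```

```bash
python3 st.py
```

```text
6.65 [ 0.6145 -0.1787  0.0225] yaw 0.207 down [ 0.0326 -0.0139 -0.9994] v [-0.     0.009 -0.013 -0.038  0.     0.002] F [ 0.6 -0.   0.9] w 0.0853
```

apply_moves:
  deltas:
    - {"x": -0.001, "y": 0, "z": 0, "twist": 0, "claw": 0.05}
    - {"x": 0, "y": 0, "z": 0, "twist": 0, "claw": 0.04}
    - {"x": 0, "y": 0, "z": 0, "twist": 0, "claw": 0.04}
    - {"x": 0, "y": 0, "z": 0, "twist": 0, "claw": 0.04}
    - {"x": 0, "y": 0, "z": 0, "twist": 0, "claw": 0.04}

```text
clock: 7.28
ee_pos: [0.6144, -0.179, 0.0237]
orientation: [0.449, 0.536, -0.442, 0.562]
ft_force: [-0.5, -0.1, 0.0]
width: 0.0399
```

```bash
python3 st.py
```

```text
7.28 [ 0.6144 -0.179   0.0237] yaw 0.207 down [ 0.0347 -0.0146 -0.9993] v [-0.    -0.002  0.     0.    -0.001 -0.002] F [-0.5 -0.1  0. ] w 0.0399
```

```bash
python3 look.py w4 deep_bin 0;python3 - <<'E'
from h import *
c=cam('side');cv2.imwrite('pics/s4.png',cv2.resize(c['pixels'][80:280,200:440],None,fx=3,fy=3))
E
```

```text
tcp [ 0.6144 -0.179   0.0237] jaw-yaw-as-bin 0.207 tilt [-0.999  0.031  0.021] clock 7.325 w 0.0402
deep_bin 0.81 [222. 161. 330. 348.] [ 0.6131 -0.1788  0.2161] 0.867
```

View pics/w4.png

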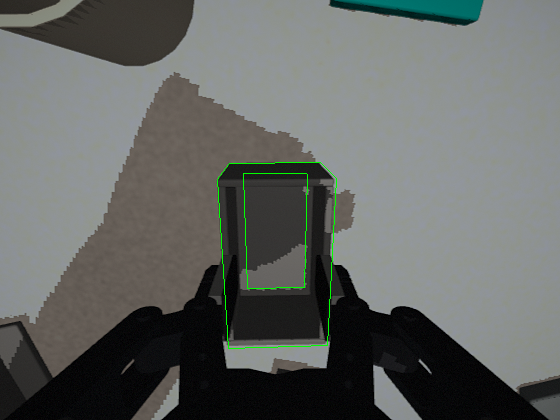

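View pics/s4.png

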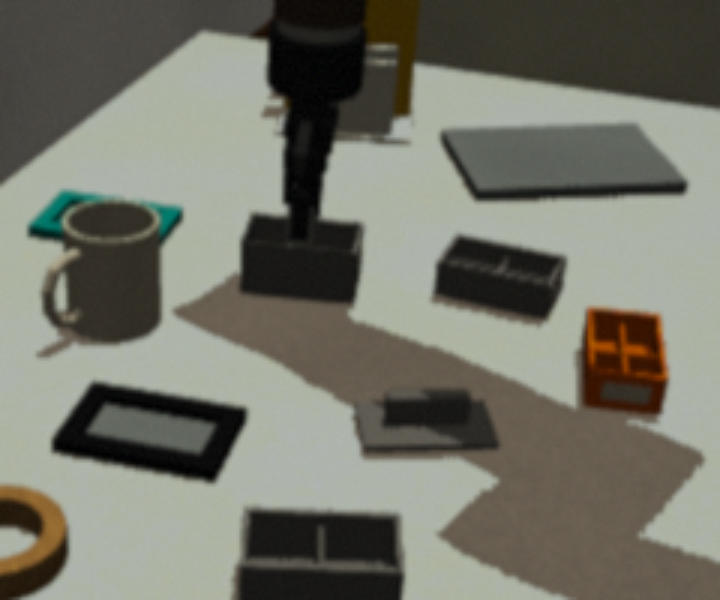

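Run:
```python
from h import *
o=bot.get_obs();R=Rn.from_quat(o['orientation']).as_matrix()
c=cam('wrist');s=cam('side');t=cam('top')
print(c['fx'])
for b in (0,.019,.04,.06):
  for w in (-.02,0,.02):
    P=o['ee_pos']+R@np.array([-b,0,w]); print(b,w,P.round(3),[proj(k,P[None])[0].round(1) for k in (c,s,t)])
cv2.imwrite('pics/t4.png',cv2.resize(t['pixels'][130:230,300:420],None,fx=6,fy=6,interpolation=cv2.INTER_CUBIC))
cv2.imwrite('pics/s4b.png',cv2.resize(s['pixels'][100:200,250:370],None,fx=6,fy=6,interpolation=cv2.INTER_CUBIC))
```

```text
311.9779601897843
0 -0.02 [ 0.61  -0.159  0.023] [array([243.8, 243.5]), array([297.8, 171.5]), array([358.5, 187.4])]
0 0 [ 0.614 -0.179  0.024] [array([276.7, 243.6]), array([298.9, 167.7]), array([365.9, 185.9])]
0 0.02 [ 0.618 -0.199  0.024] [array([309.7, 243.6]), array([300. , 163.9]), array([373.4, 184.5])]
0.019 -0.02 [ 0.61  -0.159  0.042] [array([240.4, 258.7]), array([298.3, 164.8]), array([359.9, 186.1])]
0.019 0 [ 0.614 -0.179  0.043] [array([276.8, 258.8]), array([299.4, 161. ]), array([367.4, 184.6])]
0.019 0.02 [ 0.618 -0.198  0.043] [array([313.2, 258.8]), array([300.5, 157.3]), array([375. , 183.1])]
0.04 -0.02 [ 0.609 -0.159  0.063] [array([235.7, 279.7]), array([298.8, 157.3]), array([361.4, 184.6])]
0.04 0 [ 0.613 -0.178  0.064] [array([276.8, 279.8]), array([299.9, 153.5]), array([369.2, 183.1])]
0.04 0.02 [ 0.617 -0.198  0.064] [array([318. , 279.8]), array([301. , 149.9]), array([376.9, 181.6])]
0.06 -0.02 [ 0.608 -0.159  0.083] [array([229.9, 305.6]), array([299.3, 149.9]), array([363. , 183.1])]
0.06 0 [ 0.612 -0.178  0.084] [array([276.9, 305.7]), array([300.5, 146.3]), array([370.9, 181.6])]
0.06 0.02 [ 0.616 -0.198  0.084] [array([323.9, 305.7]), array([301.6, 142.7]), array([378.7, 180. ])]
```

View pics/s4b.png

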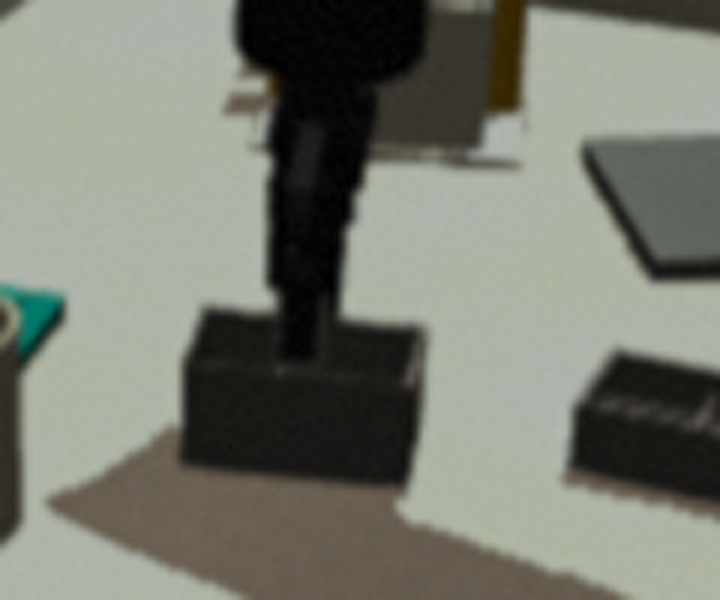

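View pics/t4.png

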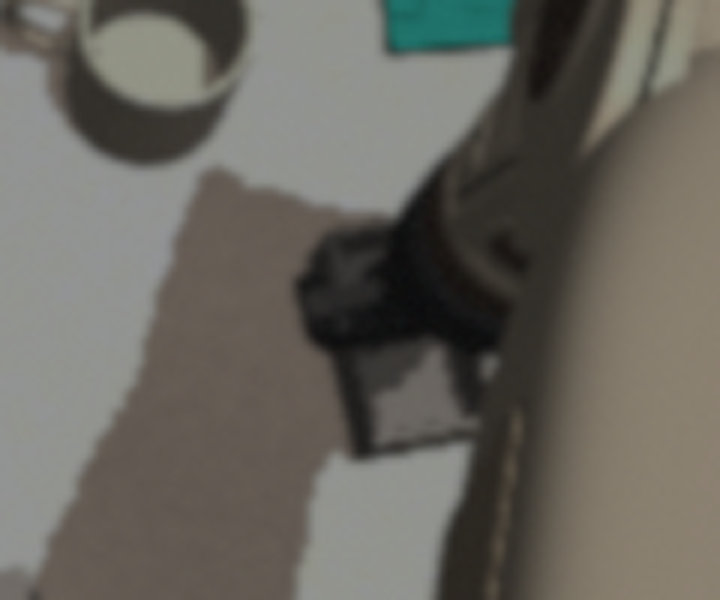

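Run:
```python
from h import *
w=cv2.imread('pics/w4.png')
cv2.imwrite('pics/w4z.png',cv2.resize(w[220:370,180:380],None,fx=4,fy=4,interpolation=cv2.INTER_CUBIC))
```

```text
(no output)
```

View pics/w4z.png

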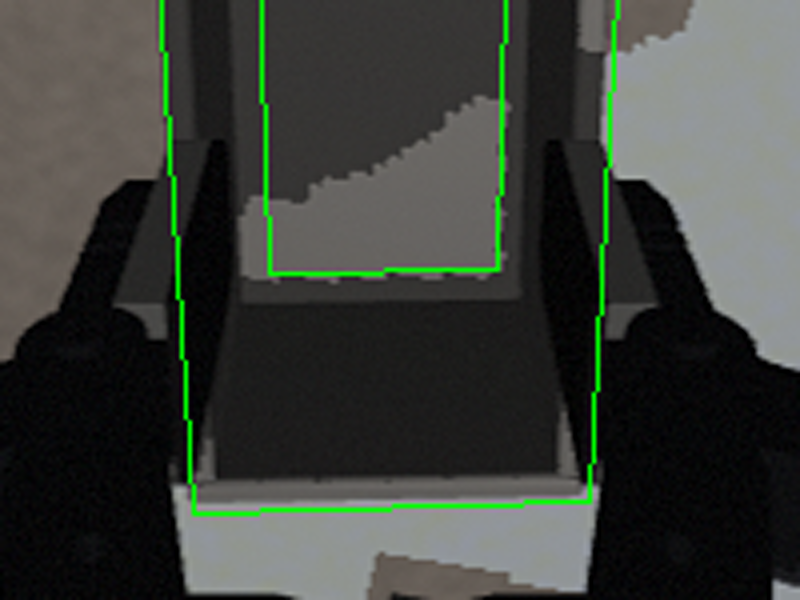

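apply_moves:
  deltas:
    - {"x": 0, "y": 0, "z": 0.01, "twist": 0, "claw": 0.04}
    - {"x": 0, "y": 0, "z": 0.02, "twist": 0, "claw": 0.0}
    - {"x": 0, "y": 0, "z": 0.02, "twist": 0, "claw": 0.0}
    - {"x": 0, "y": 0, "z": 0.01, "twist": 0, "claw": 0.0}
    - {"x": 0, "y": 0, "z": 0, "twist": 0, "claw": 0.0}

```text
clock: 8.2
ee_pos: [0.6144, -0.179, 0.0872]
orientation: [0.449, 0.536, -0.442, 0.562]
ft_force: [0.2, -0.9, -0.3]
width: 0.0
```

```bash
python3 st.py
python3 - <<'E'
from h import *
o=bot.get_obs();R=Rn.from_quat(o['orientation']).as_matrix()
c=cam('wrist');s=cam('side')
for k,nm,r in ((c,'wrist',(150,350,180,380)),(s,'side',(60,210,200,400))):
  im=cv2.resize(k['pixels'][r[0]:r[1],r[2]:r[3]],None,fx=4 if nm=='side' else 3,fy=4 if nm=='side' else 3,interpolation=cv2.INTER_CUBIC); f=4 if nm=='side' else 3
  for b in (0,.02,.04,.06):
    u,v=proj(k,(o['ee_pos']+R@np.array([-b,0,0]))[None])[0]; cv2.circle(im,(int((u-r[2]+.5)*f),int((v-r[0]+.5)*f)),4,(0,0,255) if b==0 else (0,255,0),-1)
  cv2.imwrite(f'pics/{nm}5.png',im)
E
```

```text
8.2 [ 0.6144 -0.179   0.0872] yaw 0.207 down [ 0.0353 -0.0147 -0.9993] v [ 0.     0.004 -0.007  0.001 -0.001 -0.001] F [ 0.2 -0.9 -0.3] w 0.0
```

View pics/wrist5.png

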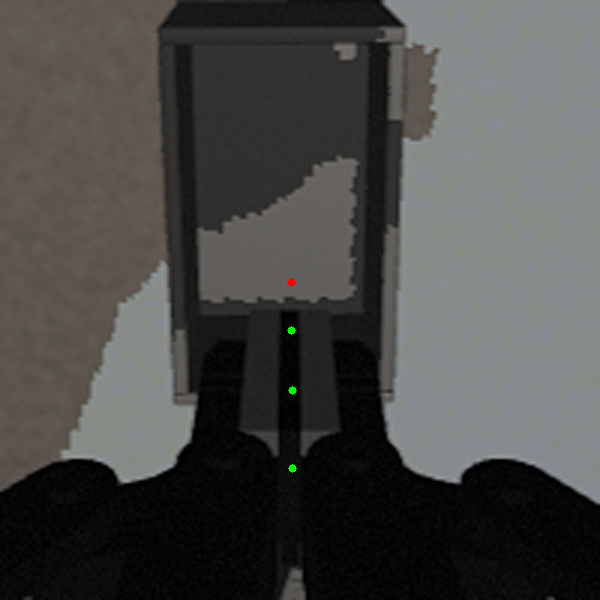

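View pics/side5.png

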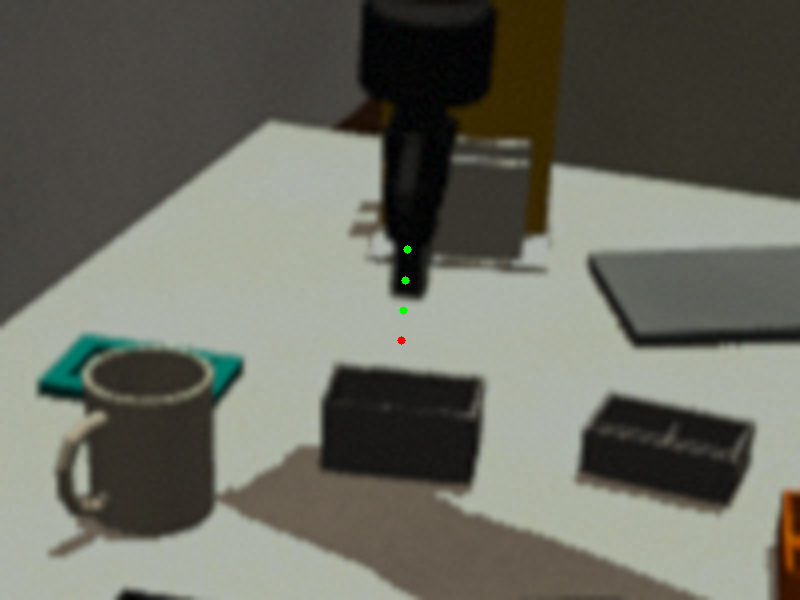

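apply_moves:
  deltas:
    - {"x": 0, "y": 0, "z": 0.02, "twist": 0, "claw": 0.085}
    - {"x": 0, "y": 0, "z": 0.05, "twist": 0, "claw": 0.085}
    - {"x": 0, "y": 0, "z": 0.05, "twist": 0, "claw": 0.085}
    - {"x": 0, "y": 0, "z": 0.0, "twist": 0, "claw": 0.085}
    - {"x": 0, "y": 0, "z": 0, "twist": 0, "claw": 0.085}

```text
clock: 8.93
ee_pos: [0.609, -0.1775, 0.2014]
orientation: [0.447, 0.541, -0.444, 0.557]
ft_force: [-0.4, 0.1, -0.4]
width: 0.085
```

```bash
python3 st.py
```

```text
8.93 [ 0.609  -0.1775  0.2014] yaw 0.207 down [ 0.02   -0.0103 -0.9997] v [-0.    -0.013  0.028  0.006 -0.002 -0.   ] F [-0.4  0.1 -0.4] w 0.085
```

apply_moves:
  deltas:
    - {"x": 0, "y": 0, "z": 0.06, "twist": 0, "claw": 0.085}
    - {"x": 0, "y": 0, "z": 0.06, "twist": 0, "claw": 0.085}
    - {"x": 0, "y": 0, "z": 0.0, "twist": 0, "claw": 0.085}
    - {"x": 0.002, "y": 0, "z": -0.02, "twist": 0, "claw": 0.085}
    - {"x": 0.002, "y": 0, "z": -0.03, "twist": 0, "claw": 0.085}

```text
clock: 9.55
ee_pos: [0.6085, -0.1762, 0.262]
orientation: [0.445, 0.547, -0.447, 0.551]
ft_force: [-0.0, -0.1, -0.2]
width: 0.0849
```

```bash
python3 st.py
```

```text
9.55 [ 0.6085 -0.1762  0.262 ] yaw 0.207 down [ 0.0017 -0.005  -1.    ] v [ 0.006 -0.009 -0.713 -0.666  0.001  0.007] F [-0.  -0.1 -0.2] w 0.0849
```

Good, nearly vertical. Descend with ramps: reported z must reach about −0.016 (the tips lie ~30 mm behind the reported TCP).

apply_moves:
  deltas:
    - {"x": 0.001, "y": -0.001, "z": -0.04, "twist": 0, "claw": 0.085}
    - {"x": 0.001, "y": -0.001, "z": -0.04, "twist": 0, "claw": 0.085}
    - {"x": 0.001, "y": 0, "z": -0.04, "twist": 0, "claw": 0.085}
    - {"x": 0, "y": 0, "z": -0.035, "twist": 0, "claw": 0.085}
    - {"x": 0, "y": 0, "z": -0.025, "twist": 0, "claw": 0.085}

```text
clock: 10.18
ee_pos: [0.6023, -0.1755, 0.0611]
orientation: [0.441, 0.555, -0.45, 0.543]
ft_force: [0.5, 0.2, 1.2]
width: 0.0851
```

```bash
python3 st.py
```

```text
10.18 [ 0.6023 -0.1755  0.0611] yaw 0.207 down [-0.0208  0.0015 -0.9998] v [ 0.001  0.167 -0.329 -0.468 -0.001 -0.   ] F [0.5 0.2 1.2] w 0.0851
```

apply_moves:
  deltas:
    - {"x": 0.005, "y": -0.0015, "z": -0.015, "twist": 0, "claw": 0.085}
    - {"x": 0.004, "y": -0.0015, "z": -0.01, "twist": 0, "claw": 0.085}
    - {"x": 0.001, "y": 0, "z": -0.005, "twist": 0, "claw": 0.085}
    - {"x": 0, "y": 0, "z": 0, "twist": 0, "claw": 0.085}

```text
clock: 10.68
ee_pos: [0.6089, -0.1775, 0.0238]
orientation: [0.44, 0.558, -0.451, 0.54]
ft_force: [-0.1, -0.1, 0.3]
width: 0.0848
```

```bash
python3 look.py w6 deep_bin 0;python3 st.py
```

```text
tcp [ 0.6091 -0.1776  0.0243] jaw-yaw-as-bin 0.207 tilt [-1.    -0.029 -0.01 ] clock 10.725 w 0.0854
deep_bin 0.8 [221. 153. 338. 338.] [ 0.6133 -0.1783  0.2102] 0.972
10.78 [ 0.6093 -0.1776  0.0247] yaw 0.207 down [-0.0294  0.004  -0.9996] v [-0.    -0.007  0.     0.002  0.001  0.002] F [ 0.3 -0.3  0.9] w 0.0851
```

View pics/w6.png

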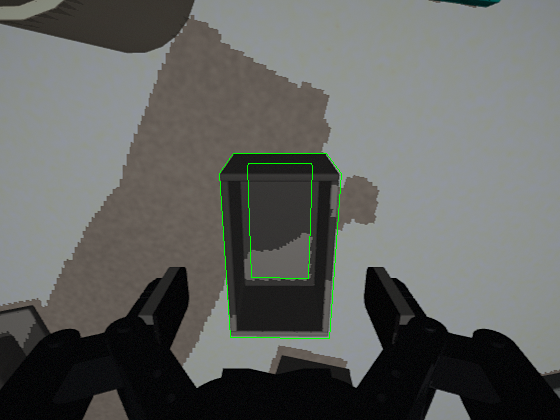

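apply_moves:
  deltas:
    - {"x": 0.003, "y": -0.001, "z": -0.02, "twist": 0, "claw": 0.085}
    - {"x": 0.001, "y": 0, "z": -0.016, "twist": 0, "claw": 0.085}
    - {"x": 0, "y": 0, "z": 0, "twist": 0, "claw": 0.085}
    - {"x": 0, "y": 0, "z": 0, "twist": 0, "claw": 0.085}

```text
clock: 11.28
ee_pos: [0.6141, -0.1789, -0.0128]
orientation: [0.44, 0.557, -0.451, 0.541]
ft_force: [0.1, 0.8, 0.9]
width: 0.0851
```

```bash
python3 st.py
```

```text
11.28 [ 0.6141 -0.1789 -0.0128] yaw 0.207 down [-0.0276  0.0035 -0.9996] v [ 0.001  0.011 -0.011 -0.004  0.     0.002] F [0.1 0.8 0.9] w 0.0851
```

Close now.

apply_moves:
  deltas:
    - {"x": 0, "y": 0, "z": -0.001, "twist": 0, "claw": 0.05}
    - {"x": 0, "y": 0, "z": 0, "twist": 0, "claw": 0.045}
    - {"x": 0, "y": 0, "z": 0, "twist": 0, "claw": 0.045}
    - {"x": 0, "y": 0, "z": 0, "twist": 0, "claw": 0.045}

```text
clock: 11.78
ee_pos: [0.615, -0.1791, -0.0125]
orientation: [0.441, 0.557, -0.45, 0.541]
ft_force: [-0.1, -0.2, -0.4]
width: 0.0552
```

```bash
python3 st.py; python3 look.py w7
```

```text
11.78 [ 0.615  -0.1791 -0.0125] yaw 0.207 down [-0.0254  0.0028 -0.9997] v [-0.001 -0.002  0.001  0.002  0.    -0.   ] F [-0.1 -0.2 -0.4] w 0.0552
tcp [ 0.615  -0.1791 -0.0125] jaw-yaw-as-bin 0.207 tilt [-1.    -0.024 -0.008] clock 11.825 w 0.0549
```

View pics/w7.png

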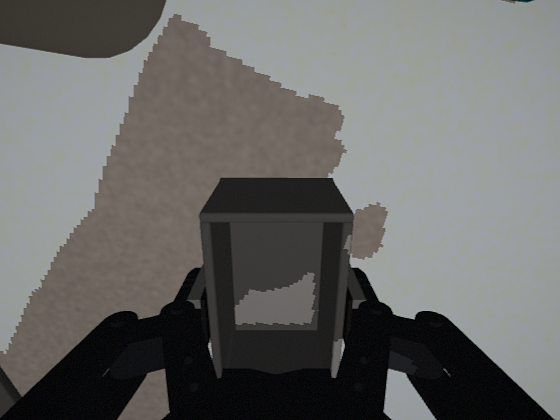

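apply_moves:
  deltas:
    - {"x": 0, "y": 0, "z": 0.01, "twist": 0, "claw": 0.045}
    - {"x": 0, "y": 0, "z": 0.025, "twist": 0, "claw": 0.045}
    - {"x": 0, "y": 0, "z": 0.03, "twist": 0, "claw": 0.045}
    - {"x": 0, "y": 0, "z": 0.02, "twist": 0, "claw": 0.045}
    - {"x": 0, "y": 0, "z": 0.01, "twist": 0, "claw": 0.045}

```text
clock: 12.45
ee_pos: [0.6136, -0.1787, 0.0861]
orientation: [0.44, 0.557, -0.451, 0.541]
ft_force: [0.4, 0.2, -1.3]
width: 0.0555
```

```bash
python3 st.py; python3 look.py w8 base 0
python3 - <<'E'
from h import *
c=cam('top')
for d in bot.masks_of('top','mug'): 
    v,u=np.nonzero(d['mask']); print('mug',d['p'],ray(c,u.mean(),v.mean(),.045), ray(c,u.mean(),v.max(),0))
for d in bot.masks_of('top','base')[:2]: print(fit(c,'base',d['mask']))
E
```

```text
12.45 [ 0.6136 -0.1787  0.0861] yaw 0.207 down [-0.0277  0.0035 -0.9996] v [ 0.002 -0.057  0.116  0.184 -0.001 -0.003] F [ 0.4  0.2 -1.3] w 0.0555
tcp [ 0.6144 -0.1789  0.0874] jaw-yaw-as-bin 0.207 tilt [-1.    -0.025 -0.008] clock 12.5 w 0.0552
base 0.82 [322.   0. 442.  35.] [ 0.8138 -0.2144  0.0906] 0.973
base 0.73 [  0.  26.  40. 190.] [0.6377 0.069  0.095 ] 0.981
mug 0.88 [ 0.74001951 -0.06543688  0.045     ] [ 0.69620443 -0.07014697  0.        ]
(array([ 0.81573265, -0.21691815,  0.0872095 ]), np.float64(0.9250734338132615))
(array([0.63864525, 0.06648739, 0.08471458]), np.float64(0.9289106145251397))
```

View pics/w8.png

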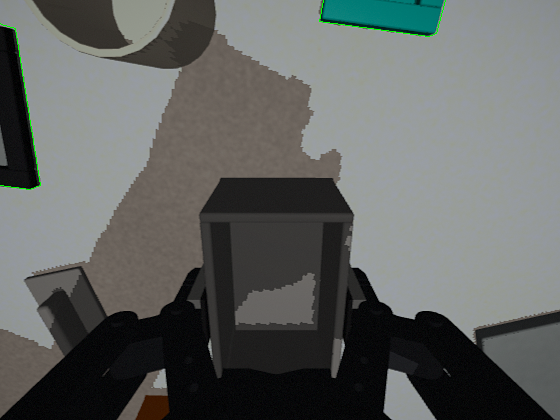

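apply_moves:
  deltas:
    - {"x": 0.0, "y": 0.03, "z": 0, "twist": -0.02, "claw": 0.045}
    - {"x": 0.0, "y": 0.05, "z": 0, "twist": -0.03, "claw": 0.045}
    - {"x": 0.004, "y": 0.05, "z": 0, "twist": -0.03, "claw": 0.045}
    - {"x": 0.01, "y": 0.05, "z": 0, "twist": -0.03, "claw": 0.045}
    - {"x": 0.01, "y": 0.035, "z": 0, "twist": -0.01, "claw": 0.045}

```text
clock: 13.32
ee_pos: [0.6312, 0.039, 0.0757]
orientation: [0.473, 0.532, -0.488, 0.505]
ft_force: [-0.1, -0.3, -0.4]
width: 0.0553
```

apply_moves:
  deltas:
    - {"x": 0.0, "y": 0.01, "z": 0, "twist": 0, "claw": 0.045}
    - {"x": 0.0, "y": 0.0, "z": 0, "twist": 0, "claw": 0.045}
    - {"x": 0.0, "y": 0.0, "z": 0, "twist": 0, "claw": 0.045}

```text
clock: 13.7
ee_pos: [0.6291, 0.0507, 0.0723]
orientation: [0.47, 0.534, -0.489, 0.505]
ft_force: [-0.1, -0.2, -0.3]
width: 0.0553
```

```bash
python3 st.py; python3 look.py w9
```

```text
13.7 [0.6291 0.0507 0.0723] yaw 0.079 down [-0.0488  0.0084 -0.9988] v [-0.006  0.004 -0.007 -0.001 -0.004 -0.002] F [-0.1 -0.2 -0.3] w 0.0553
tcp [0.6291 0.0505 0.0724] jaw-yaw-as-bin 0.078 tilt [-0.999 -0.048 -0.012] clock 13.75 w 0.0553
```

View pics/w9.png

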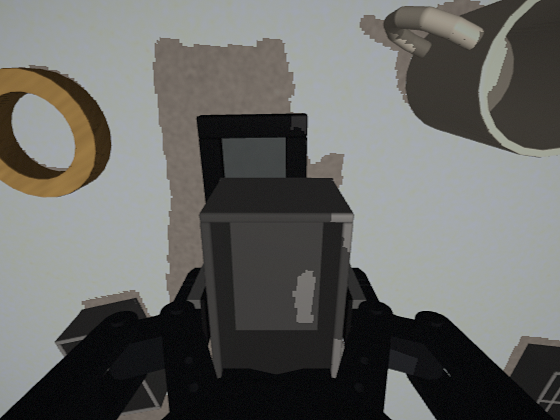

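```bash
cat > g.py <<'E'
from h import *
import json,sys
# g.py save x y yaw  -> at grasp ; g.py -> current held pose
def T():
    o=bot.get_obs();A=np.eye(4);A[:3,:3]=Rn.from_quat(o['orientation']).as_matrix();A[:3,3]=o['ee_pos'];return A
def rep():
    B=T()@np.array(json.load(open('g.json'))); p=B[:3,3]; print('HELD',p.round(4),'yaw',round((np.arctan2(B[1,0],B[0,0])+np.pi/2)%np.pi-np.pi/2,3),'up',B[:3,2].round(3))
if __name__=='__main__':
    if len(sys.argv)>1:
        x,y,a=map(float,sys.argv[1:4]); B=np.eye(4);B[:3,:3]=Rn.from_euler('z',a).as_matrix();B[:3,3]=[x,y,0]
        A=T()
        if len(sys.argv)>4:
            v=json.loads(sys.argv[4]); A[:3,:3]=Rn.from_quat(v[3:]).as_matrix();A[:3,3]=v[:3]
        json.dump((np.linalg.inv(A)@B).tolist(),open('g.json','w'))
    rep()
E
python3 g.py .6132 -.1785 .21 "[0.615,-0.1791,-0.0125,0.441,0.557,-0.45,0.541]"
```

```text
HELD [0.6277 0.0514 0.0849] yaw 0.081 up [ 0.024 -0.001  1.   ]
```

apply_moves:
  deltas:
    - {"x": 0.003, "y": 0.005, "z": 0.012, "twist": 0, "claw": 0.045}
    - {"x": 0.003, "y": 0.005, "z": 0.015, "twist": 0, "claw": 0.045}
    - {"x": 0.002, "y": 0.004, "z": 0.015, "twist": 0, "claw": 0.045}
    - {"x": 0.0, "y": 0.002, "z": 0.01, "twist": 0, "claw": 0.045}
    - {"x": 0.0, "y": 0.0, "z": 0.005, "twist": 0, "claw": 0.045}

```text
clock: 14.38
ee_pos: [0.6386, 0.0576, 0.1344]
orientation: [0.471, 0.535, -0.487, 0.505]
ft_force: [0.7, -0.6, -0.7]
width: 0.0554
```

```bash
python3 st.py; python3 g.py
```

```text
14.38 [0.6386 0.0576 0.1344] yaw 0.081 down [-0.047   0.013  -0.9988] v [-0.006 -0.018  0.079  0.098 -0.001  0.001] F [ 0.7 -0.6 -0.7] w 0.0554
HELD [0.6372 0.0583 0.1469] yaw 0.085 up [ 0.022 -0.005  1.   ]
```

apply_moves:
  deltas:
    - {"x": 0.0, "y": 0.005, "z": -0.045, "twist": 0, "claw": 0.045}
    - {"x": 0.0, "y": 0.005, "z": -0.045, "twist": 0, "claw": 0.045}
    - {"x": 0.0, "y": 0.0, "z": 0, "twist": 0, "claw": 0.045}
    - {"x": 0.0, "y": 0.0, "z": 0, "twist": 0, "claw": 0.045}

```text
clock: 14.88
ee_pos: [0.641, 0.0628, 0.0467]
orientation: [0.472, 0.536, -0.483, 0.507]
ft_force: [-0.4, -0.5, 0.0]
width: 0.0553
```

```bash
python3 st.py; python3 g.py
```

```text
14.88 [0.641  0.0628 0.0467] yaw 0.087 down [-0.0411  0.0165 -0.999 ] v [-0.     0.014 -0.02   0.005 -0.002  0.001] F [-0.4 -0.5  0. ] w 0.0553
HELD [0.6395 0.0635 0.0592] yaw 0.09 up [ 0.016 -0.009  1.   ]
```

apply_moves:
  deltas:
    - {"x": -0.001, "y": 0.004, "z": -0.01, "twist": 0, "claw": 0.045}
    - {"x": 0.0, "y": 0.003, "z": -0.01, "twist": 0, "claw": 0.045}
    - {"x": 0.0, "y": 0.0, "z": -0.005, "twist": 0, "claw": 0.045}
    - {"x": 0.0, "y": 0.0, "z": 0, "twist": 0, "claw": 0.045}

```text
clock: 15.38
ee_pos: [0.6429, 0.0673, 0.0243]
orientation: [0.473, 0.536, -0.479, 0.509]
ft_force: [-1.0, -0.3, -0.6]
width: 0.0552
```

```bash
python3 st.py; python3 g.py; python3 look.py w10;  python3 - <<'E'
from h import *
c=cam('side');cv2.imwrite('pics/s10.png',cv2.resize(c['pixels'][130:260,190:330],None,fx=5,fy=4.6,interpolation=cv2.INTER_CUBIC))
E
```

```text
15.38 [0.6429 0.0673 0.0243] yaw 0.093 down [-0.0348  0.0195 -0.9992] v [ 0.003 -0.004  0.008  0.001  0.001 -0.   ] F [-1.  -0.3 -0.6] w 0.0552
HELD [0.6413 0.068  0.0369] yaw 0.096 up [ 0.01  -0.012  1.   ]
tcp [0.6431 0.0674 0.0246] jaw-yaw-as-bin 0.093 tilt [-0.999 -0.032 -0.023] clock 15.425 w 0.0551
```

View pics/s10.png

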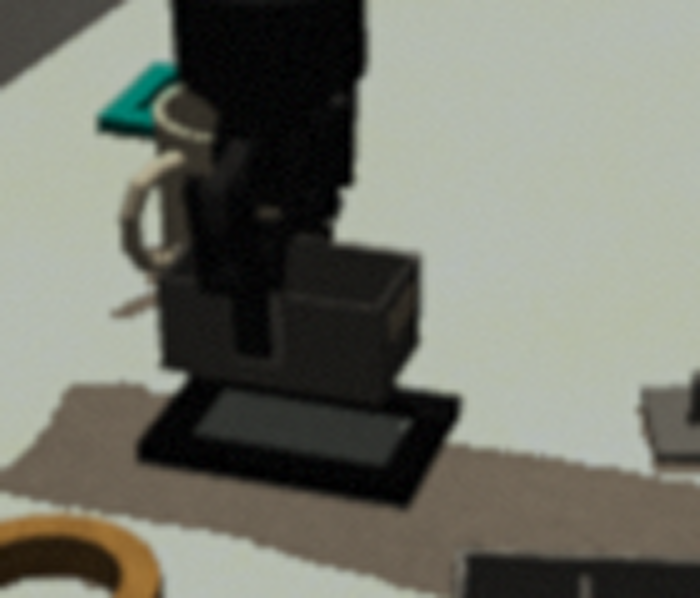

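View pics/w10.png

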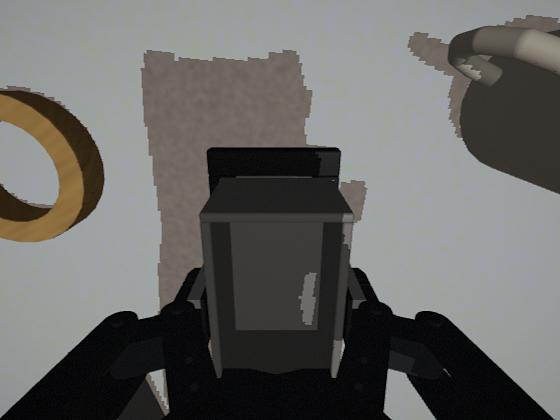

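apply_moves:
  deltas:
    - {"x": -0.003, "y": 0.0, "z": -0.008, "twist": 0, "claw": 0.045}
    - {"x": -0.002, "y": 0.0, "z": -0.008, "twist": 0, "claw": 0.045}
    - {"x": 0.0, "y": 0.0, "z": -0.003, "twist": 0, "claw": 0.045}
    - {"x": 0.0, "y": 0.0, "z": 0, "twist": 0, "claw": 0.045}

```text
clock: 15.98
ee_pos: [0.6377, 0.0673, 0.0045]
orientation: [0.473, 0.536, -0.479, 0.509]
ft_force: [0.3, -0.4, -0.4]
width: 0.0551
```

```bash
python3 st.py; python3 g.py
```

```text
15.97 [0.6377 0.0673 0.0045] yaw 0.093 down [-0.0341  0.0196 -0.9992] v [-0.001 -0.002 -0.001 -0.003  0.001  0.001] F [ 0.3 -0.4 -0.4] w 0.0551
HELD [0.6361 0.0679 0.0171] yaw 0.096 up [ 0.009 -0.012  1.   ]
```

apply_moves:
  deltas:
    - {"x": 0.002, "y": 0.0, "z": -0.004, "twist": 0, "claw": 0.045}
    - {"x": 0.0, "y": 0.0, "z": -0.004, "twist": 0, "claw": 0.045}
    - {"x": 0.0, "y": 0.0, "z": -0.003, "twist": 0, "claw": 0.045}
    - {"x": 0.0, "y": 0.0, "z": 0, "twist": 0, "claw": 0.045}

```text
clock: 16.48
ee_pos: [0.6407, 0.0673, -0.0066]
orientation: [0.474, 0.536, -0.479, 0.509]
ft_force: [-0.6, 0.1, 0.5]
width: 0.0551
```

```bash
python3 st.py; python3 g.py
```

```text
16.48 [ 0.6407  0.0673 -0.0066] yaw 0.093 down [-0.0326  0.0198 -0.9993] v [ 0.001 -0.    -0.002 -0.001 -0.001 -0.   ] F [-0.6  0.1  0.5] w 0.0551
HELD [0.639  0.068  0.0059] yaw 0.096 up [ 0.008 -0.012  1.   ]
```

apply_moves:
  deltas:
    - {"x": 0.0, "y": 0.0, "z": -0.002, "twist": 0, "claw": 0.045}
    - {"x": 0.0, "y": 0.0, "z": -0.001, "twist": 0, "claw": 0.045}

```text
clock: 16.73
ee_pos: [0.6408, 0.0674, -0.0067]
orientation: [0.474, 0.535, -0.478, 0.51]
ft_force: [-0.3, -0.6, 2.4]
width: 0.0554
```

```bash
python3 st.py; python3 g.py
```

```text
16.73 [ 0.6408  0.0674 -0.0067] yaw 0.093 down [-0.0312  0.0197 -0.9993] v [-0.    -0.003 -0.003 -0.005 -0.001 -0.   ] F [-0.3 -0.6  2.4] w 0.0554
HELD [0.6392 0.068  0.0058] yaw 0.095 up [ 0.006 -0.012  1.   ]
```

Force rises and height stops at the seat: seated. Release.

apply_moves:
  deltas:
    - {"x": 0.0, "y": 0.0, "z": 0, "twist": 0, "claw": 0.075}
    - {"x": 0.0, "y": 0.0, "z": 0, "twist": 0, "claw": 0.0853}
    - {"x": 0.0, "y": 0.0, "z": 0, "twist": 0, "claw": 0.0853}
    - {"x": 0.0, "y": 0.0, "z": 0, "twist": 0, "claw": 0.0853}

```text
clock: 17.23
ee_pos: [0.6411, 0.0674, -0.0072]
orientation: [0.474, 0.535, -0.478, 0.51]
ft_force: [0.5, 0.5, 0.0]
width: 0.0855
```

apply_moves:
  deltas:
    - {"x": 0.0, "y": 0.0, "z": 0.02, "twist": 0, "claw": 0.0853}
    - {"x": 0.0, "y": 0.0, "z": 0.03, "twist": 0, "claw": 0.0853}
    - {"x": 0.0, "y": 0.0, "z": 0.04, "twist": 0, "claw": 0.0853}
    - {"x": 0.0, "y": 0.0, "z": 0.03, "twist": 0, "claw": 0.0853}
    - {"x": 0.0, "y": 0.0, "z": 0.01, "twist": 0, "claw": 0.0853}

```text
clock: 17.85
ee_pos: [0.6385, 0.0671, 0.1231]
orientation: [0.472, 0.537, -0.48, 0.508]
ft_force: [0.8, 0.2, -0.2]
width: 0.0852
```

```bash
python3 st.py; python3 look.py w11 deep_bin 0.006 base 0 two_bin 0
python3 - <<'E'
from h import *
c=cam('side');cv2.imwrite('pics/s11.png',cv2.resize(c['pixels'][130:260,190:330],None,fx=5,fy=4.6,interpolation=cv2.INTER_CUBIC))
E
```

```text
17.85 [0.6385 0.0671 0.1231] yaw 0.092 down [-0.0371  0.0193 -0.9991] v [ 0.001 -0.026  0.116  0.179  0.001  0.001] F [ 0.8  0.2 -0.2] w 0.0852
tcp [0.6387 0.0671 0.1236] jaw-yaw-as-bin 0.092 tilt [-0.999 -0.035 -0.023] clock 17.9 w 0.0851
deep_bin 0.87 [243. 135. 315. 259.] [0.6399 0.0669 0.0852] 0.966
base 0.56 [234. 122. 325. 247.] [0.6376 0.0686 0.0959] 0.264
two_bin 0.85 [108. 279. 201. 372.] [0.4721 0.1826 0.3206] 0.268
two_bin 0.41 [  0. 200.  50. 323.] [0.5291 0.3484 0.154 ] 0.896
```

View pics/s11.png

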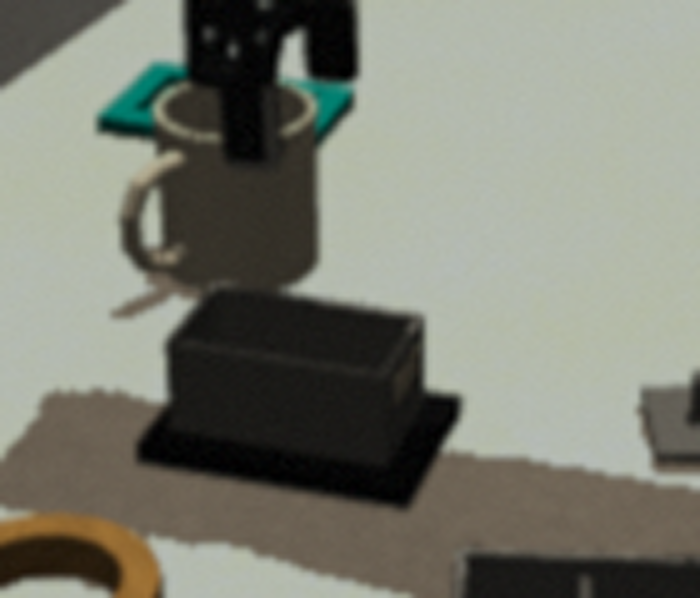

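View pics/w11.png

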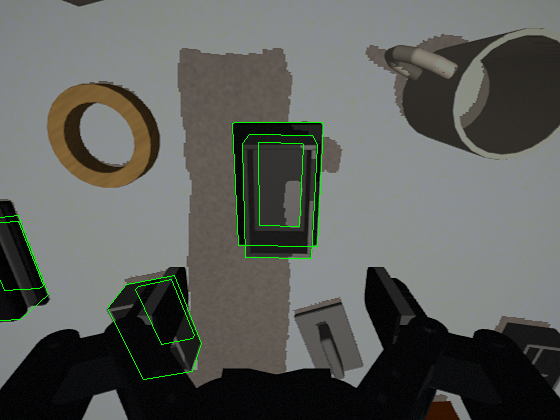

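apply_moves:
  deltas:
    - {"x": -0.025, "y": 0.02, "z": 0.03, "twist": 0.04, "claw": 0.0853}
    - {"x": -0.045, "y": 0.03, "z": 0.03, "twist": 0.06, "claw": 0.0853}
    - {"x": -0.045, "y": 0.03, "z": 0.02, "twist": 0.06, "claw": 0.0853}
    - {"x": -0.035, "y": 0.02, "z": 0, "twist": 0.05, "claw": 0.0853}
    - {"x": -0.015, "y": 0.01, "z": 0, "twist": 0.03, "claw": 0.0853}

```text
clock: 18.73
ee_pos: [0.4639, 0.1739, 0.1906]
orientation: [0.396, 0.597, -0.419, 0.558]
ft_force: [1.2, 1.2, 0.3]
width: 0.0851
```

```bash
python3 look.py w12 two_bin 0; python3 st.py
```

```text
tcp [0.4628 0.1748 0.1908] jaw-yaw-as-bin 0.344 tilt [-0.998 -0.059 -0.027] clock 18.775 w 0.0853
two_bin 0.82 [243. 111. 304. 212.] [0.4713 0.1838 0.3357] 0.976
18.82 [0.4646 0.174  0.1908] yaw 0.342 down [-0.0632  0.0054 -0.998 ] v [-0.034  0.03   0.041 -0.011 -0.02   0.   ] F [0.1 0.2 0.3] w 0.0853
```

View pics/w12.png

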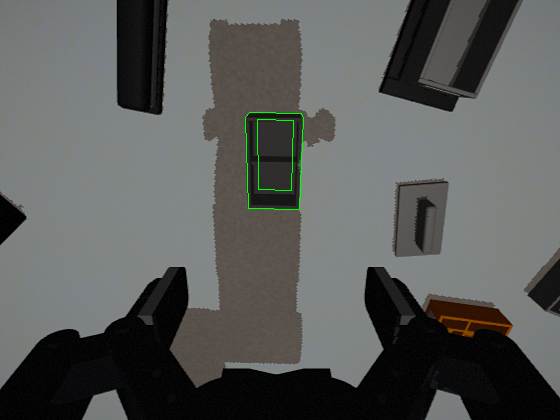

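apply_moves:
  deltas:
    - {"x": 0.0, "y": 0.005, "z": -0.06, "twist": -0.007, "claw": 0.0853}
    - {"x": 0.0, "y": 0.004, "z": -0.06, "twist": 0, "claw": 0.0853}
    - {"x": 0, "y": 0, "z": 0, "twist": 0, "claw": 0.0853}
    - {"x": 0, "y": 0, "z": 0, "twist": 0, "claw": 0.0853}

```text
clock: 19.32
ee_pos: [0.4713, 0.1767, 0.0684]
orientation: [0.399, 0.596, -0.418, 0.558]
ft_force: [1.1, -0.0, 0.5]
width: 0.0855
```

```bash
python3 st.py
```

```text
19.32 [0.4713 0.1767 0.0684] yaw 0.339 down [-0.0601  0.01   -0.9981] v [-0.007  0.025 -0.017  0.002 -0.003  0.001] F [ 1.1 -0.   0.5] w 0.0855
```

apply_moves:
  deltas:
    - {"x": -0.01, "y": -0.004, "z": 0.01, "twist": 0, "claw": 0.0853}
    - {"x": -0.01, "y": -0.004, "z": 0.01, "twist": 0, "claw": 0.0853}
    - {"x": -0.01, "y": -0.004, "z": 0.005, "twist": 0, "claw": 0.0853}
    - {"x": 0, "y": 0, "z": 0, "twist": 0, "claw": 0.0853}

```text
clock: 19.82
ee_pos: [0.4436, 0.1647, 0.1015]
orientation: [0.402, 0.594, -0.415, 0.56]
ft_force: [0.7, -0.2, 0.1]
width: 0.0854
```

```bash
python3 st.py
```

```text
19.82 [0.4436 0.1647 0.1015] yaw 0.338 down [-0.0493  0.0136 -0.9987] v [-0.    -0.009  0.011 -0.005  0.001  0.001] F [ 0.7 -0.2  0.1] w 0.0854
```

apply_moves:
  deltas:
    - {"x": 0.03, "y": 0.015, "z": 0.0, "twist": 0, "claw": 0.0853}
    - {"x": 0, "y": 0, "z": 0, "twist": 0, "claw": 0.0853}
    - {"x": 0, "y": 0, "z": 0, "twist": 0, "claw": 0.0853}

```text
clock: 20.2
ee_pos: [0.4741, 0.1786, 0.1027]
orientation: [0.402, 0.594, -0.413, 0.56]
ft_force: [-0.5, -0.2, 0.1]
width: 0.0857
```

```bash
python3 st.py
```

```text
20.2 [0.4741 0.1786 0.1027] yaw 0.34 down [-0.0482  0.0152 -0.9987] v [ 0.001  0.006  0.017 -0.01   0.001  0.   ] F [-0.5 -0.2  0.1] w 0.0857
```

apply_moves:
  deltas:
    - {"x": -0.002, "y": 0.002, "z": -0.015, "twist": -0.004, "claw": 0.0853}
    - {"x": -0.002, "y": 0.002, "z": -0.025, "twist": 0, "claw": 0.0853}
    - {"x": 0, "y": 0.002, "z": -0.025, "twist": 0, "claw": 0.0853}
    - {"x": 0, "y": 0, "z": -0.015, "twist": 0, "claw": 0.0853}
    - {"x": 0, "y": 0, "z": -0.008, "twist": 0, "claw": 0.0853}

```text
clock: 20.82
ee_pos: [0.467, 0.1788, 0.0088]
orientation: [0.401, 0.597, -0.413, 0.559]
ft_force: [0.5, -0.1, -0.4]
width: 0.0852
```

```bash
python3 look.py w13 two_bin 0; python3 st.py
```

```text
tcp [0.4663 0.1786 0.0081] jaw-yaw-as-bin 0.342 tilt [-0.998 -0.046 -0.034] clock 20.875 w 0.0854
two_bin 0.92 [206. 156. 332. 346.] [0.4714 0.1838 0.3349] 0.972
20.93 [0.467  0.1788 0.0091] yaw 0.342 down [-0.0539  0.0174 -0.9984] v [ 0.001 -0.02   0.035  0.018  0.001  0.001] F [-0.8 -0.5  0.4] w 0.0854
```

View pics/w13.png

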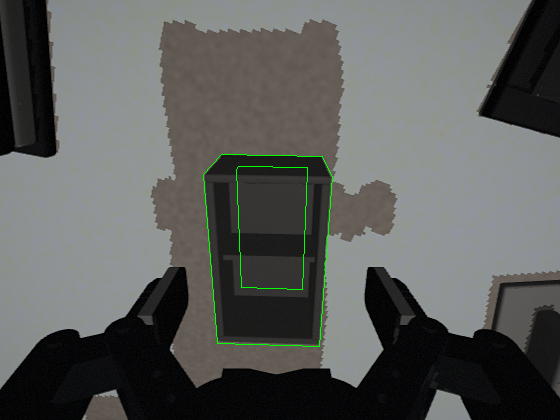

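apply_moves:
  deltas:
    - {"x": 0.002, "y": 0.004, "z": -0.007, "twist": -0.006, "claw": 0.0853}
    - {"x": 0.0, "y": 0.003, "z": -0.009, "twist": 0, "claw": 0.0853}
    - {"x": 0, "y": 0.001, "z": -0.007, "twist": 0, "claw": 0.0853}
    - {"x": 0, "y": 0, "z": -0.003, "twist": 0, "claw": 0.0853}

```text
clock: 21.42
ee_pos: [0.4723, 0.1831, -0.0172]
orientation: [0.403, 0.598, -0.411, 0.558]
ft_force: [-0.3, -0.0, 0.2]
width: 0.0851
```

```bash
python3 st.py
```

```text
21.43 [ 0.4723  0.1831 -0.0172] yaw 0.343 down [-0.0521  0.0229 -0.9984] v [-0.002  0.032 -0.021 -0.06   0.001  0.   ] F [-0.3 -0.   0.2] w 0.0851
```

apply_moves:
  deltas:
    - {"x": 0, "y": 0, "z": 0, "twist": 0, "claw": 0.05}
    - {"x": 0, "y": 0, "z": 0, "twist": 0, "claw": 0.045}
    - {"x": 0, "y": 0, "z": 0, "twist": 0, "claw": 0.045}
    - {"x": 0, "y": 0, "z": 0, "twist": 0, "claw": 0.045}

```text
clock: 21.92
ee_pos: [0.4729, 0.1832, -0.0163]
orientation: [0.403, 0.597, -0.411, 0.559]
ft_force: [-0.5, -0.6, -1.3]
width: 0.0551
```

```bash
python3 st.py; python3 g.py .4713 .183 .336
```

```text
21.93 [ 0.4729  0.1832 -0.0163] yaw 0.343 down [-0.0509  0.0232 -0.9984] v [ 0.     0.    -0.    -0.001  0.001  0.003] F [-0.5 -0.6 -1.3] w 0.0551
HELD [ 0.4713  0.183  -0.    ] yaw 0.336 up [0. 0. 1.]
```

apply_moves:
  deltas:
    - {"x": 0, "y": 0, "z": 0.01, "twist": 0, "claw": 0.045}
    - {"x": 0, "y": 0, "z": 0.025, "twist": 0, "claw": 0.045}
    - {"x": 0, "y": 0, "z": 0.03, "twist": 0, "claw": 0.045}
    - {"x": 0, "y": 0, "z": 0.03, "twist": 0, "claw": 0.045}
    - {"x": 0, "y": 0, "z": 0.03, "twist": 0, "claw": 0.045}

```text
clock: 22.55
ee_pos: [0.4696, 0.182, 0.1115]
orientation: [0.401, 0.599, -0.413, 0.557]
ft_force: [0.0, 0.1, -1.5]
width: 0.0554
```

```bash
python3 st.py; python3 g.py; python3 look.py w14
```

```text
22.55 [0.4696 0.182  0.1115] yaw 0.343 down [-0.0573  0.0209 -0.9981] v [-0.002 -0.227  0.378  0.601 -0.002  0.   ] F [ 0.   0.1 -1.5] w 0.0554
HELD [0.4681 0.1818 0.1278] yaw 0.336 up [0.006 0.002 1.   ]
tcp [0.4722 0.183  0.1159] jaw-yaw-as-bin 0.343 tilt [-0.998 -0.039 -0.039] clock 22.6 w 0.0552
```

View pics/w14.png

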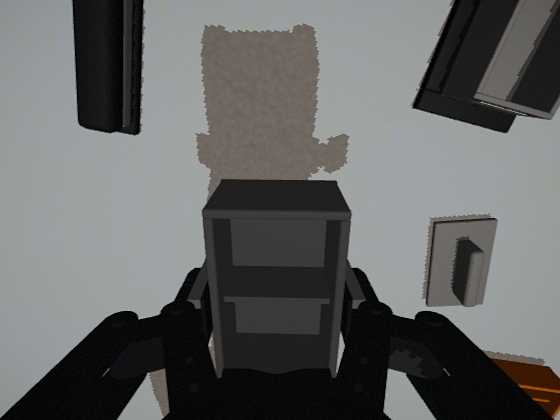

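apply_moves:
  deltas:
    - {"x": 0.02, "y": -0.015, "z": 0.01, "twist": -0.04, "claw": 0.045}
    - {"x": 0.035, "y": -0.025, "z": 0.01, "twist": -0.05, "claw": 0.045}
    - {"x": 0.04, "y": -0.025, "z": 0.0, "twist": -0.06, "claw": 0.045}
    - {"x": 0.035, "y": -0.02, "z": 0.0, "twist": -0.05, "claw": 0.045}
    - {"x": 0.02, "y": -0.01, "z": 0.0, "twist": -0.03, "claw": 0.045}

```text
clock: 23.22
ee_pos: [0.626, 0.0851, 0.141]
orientation: [0.472, 0.546, -0.47, 0.509]
ft_force: [-0.4, 0.3, -1.4]
width: 0.0554
```

apply_moves:
  deltas:
    - {"x": 0.005, "y": 0, "z": 0.0, "twist": -0.01, "claw": 0.045}
    - {"x": 0.0, "y": 0.0, "z": 0.0, "twist": 0, "claw": 0.045}

```text
clock: 23.48
ee_pos: [0.6316, 0.0818, 0.1404]
orientation: [0.474, 0.545, -0.471, 0.506]
ft_force: [1.1, 0.3, -1.4]
width: 0.0552
```

```bash
python3 st.py; python3 g.py; python3 look.py w15 deep_bin 0.006
```

```text
23.48 [0.6316 0.0818 0.1404] yaw 0.106 down [-0.0389  0.0397 -0.9985] v [ 0.002  0.001 -0.005  0.005  0.002  0.001] F [ 1.1  0.3 -1.4] w 0.0552
HELD [0.63   0.0819 0.1567] yaw 0.098 up [-0.005 -0.005  1.   ]
tcp [0.6313 0.0821 0.1404] jaw-yaw-as-bin 0.106 tilt [-0.998 -0.035 -0.044] clock 23.525 w 0.0552
deep_bin 0.83 [269. 126. 334. 180.] [0.6399 0.0667 0.0947] 0.457
```

View pics/w15.png

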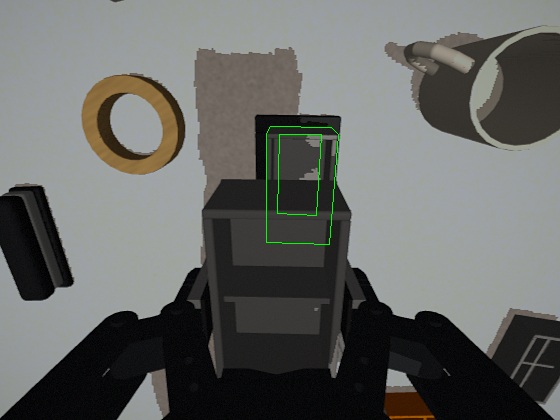

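apply_moves:
  deltas:
    - {"x": 0.004, "y": -0.006, "z": -0.01, "twist": -0.004, "claw": 0.045}
    - {"x": 0.004, "y": -0.006, "z": -0.02, "twist": -0.003, "claw": 0.045}
    - {"x": 0.001, "y": -0.002, "z": -0.02, "twist": 0, "claw": 0.045}
    - {"x": 0, "y": -0.001, "z": -0.012, "twist": 0, "claw": 0.045}
    - {"x": 0, "y": 0, "z": -0.005, "twist": 0, "claw": 0.045}

```text
clock: 24.2
ee_pos: [0.6383, 0.0686, 0.0714]
orientation: [0.474, 0.545, -0.472, 0.506]
ft_force: [-0.4, -0.3, -1.3]
width: 0.0552
```

```bash
python3 st.py; python3 g.py; python3 look.py w16 deep_bin 0.006;  python3 - <<'E'
from h import *
c=cam('side');cv2.imwrite('pics/s16.png',cv2.resize(c['pixels'][130:260,190:330],None,fx=5,fy=4.6,interpolation=cv2.INTER_CUBIC))
E
```

```text
24.2 [0.6383 0.0686 0.0714] yaw 0.103 down [-0.0387  0.0396 -0.9985] v [ 0.004  0.023 -0.059 -0.092 -0.    -0.   ] F [-0.4 -0.3 -1.3] w 0.0552
HELD [0.6366 0.0687 0.0878] yaw 0.096 up [-0.005 -0.005  1.   ]
tcp [0.638  0.0686 0.071 ] jaw-yaw-as-bin 0.103 tilt [-0.998 -0.035 -0.043] clock 24.25 w 0.055
deep_bin 0.61 [237. 146. 328. 183.] [0.6399 0.0666 0.0891] 0.229
deep_bin 0.41 [202. 182. 351. 379.] [ 0.6251  0.0682 -1.5101] 0.542
```

View pics/s16.png

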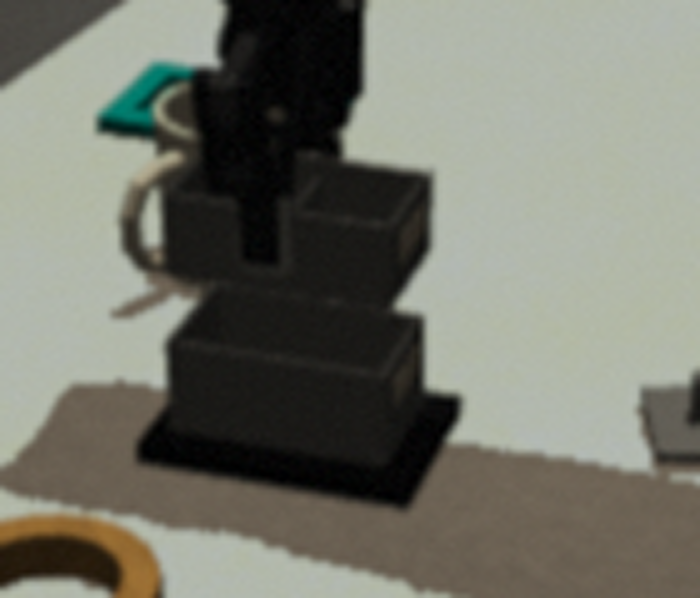

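View pics/w16.png

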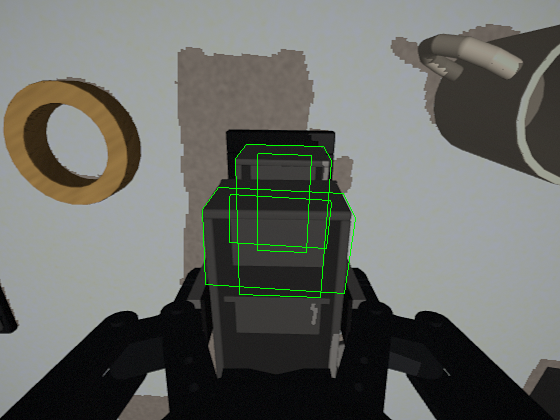

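apply_moves:
  deltas:
    - {"x": 0.002, "y": -0.001, "z": -0.008, "twist": 0, "claw": 0.045}
    - {"x": 0.001, "y": -0.001, "z": -0.008, "twist": 0, "claw": 0.045}
    - {"x": 0, "y": 0, "z": -0.005, "twist": 0, "claw": 0.045}
    - {"x": 0, "y": 0, "z": -0.002, "twist": 0, "claw": 0.045}

```text
clock: 24.85
ee_pos: [0.6436, 0.0668, 0.0499]
orientation: [0.476, 0.544, -0.47, 0.507]
ft_force: [0.0, 0.6, -1.1]
width: 0.0553
```

```bash
python3 st.py; python3 g.py
```

```text
24.85 [0.6436 0.0668 0.0499] yaw 0.104 down [-0.0335  0.0401 -0.9986] v [ 0.     0.014 -0.019 -0.036  0.001 -0.   ] F [ 0.   0.6 -1.1] w 0.0553
HELD [0.6419 0.0669 0.0662] yaw 0.096 up [-0.01  -0.005  1.   ]
```

apply_moves:
  deltas:
    - {"x": -0.002, "y": 0, "z": -0.004, "twist": 0, "claw": 0.045}
    - {"x": 0, "y": 0, "z": -0.004, "twist": 0, "claw": 0.045}
    - {"x": 0, "y": 0, "z": -0.003, "twist": 0, "claw": 0.045}
    - {"x": 0, "y": 0, "z": 0, "twist": 0, "claw": 0.045}

```text
clock: 25.35
ee_pos: [0.6415, 0.0669, 0.0382]
orientation: [0.476, 0.543, -0.47, 0.507]
ft_force: [0.7, 0.2, -1.4]
width: 0.0554
```

```bash
python3 st.py; python3 g.py
```

```text
25.35 [0.6415 0.0669 0.0382] yaw 0.104 down [-0.0333  0.0401 -0.9986] v [-0.002 -0.002  0.002  0.     0.     0.002] F [ 0.7  0.2 -1.4] w 0.0554
HELD [0.6398 0.067  0.0545] yaw 0.096 up [-0.011 -0.005  1.   ]
```

apply_moves:
  deltas:
    - {"x": 0, "y": 0, "z": -0.002, "twist": 0, "claw": 0.045}
    - {"x": 0, "y": 0, "z": -0.001, "twist": 0, "claw": 0.045}

```text
clock: 25.6
ee_pos: [0.6419, 0.067, 0.0376]
orientation: [0.476, 0.543, -0.47, 0.507]
ft_force: [-1.4, 0.0, 5.1]
width: 0.0557
```

```bash
python3 st.py; python3 g.py
```

```text
25.6 [0.6419 0.067  0.0376] yaw 0.103 down [-0.0318  0.0401 -0.9987] v [ 0.001  0.001 -0.005 -0.009 -0.001  0.001] F [-1.4  0.   5.1] w 0.0557
HELD [0.6401 0.0671 0.0538] yaw 0.096 up [-0.012 -0.006  1.   ]
```

Seated at z≈0.054 with force. Release and back off.

apply_moves:
  deltas:
    - {"x": 0.0, "y": 0.0, "z": 0, "twist": 0, "claw": 0.075}
    - {"x": 0.0, "y": 0.0, "z": 0, "twist": 0, "claw": 0.0853}
    - {"x": 0.0, "y": 0.0, "z": 0, "twist": 0, "claw": 0.0853}
    - {"x": 0.0, "y": 0.0, "z": 0, "twist": 0, "claw": 0.0853}

```text
clock: 26.1
ee_pos: [0.6427, 0.067, 0.0377]
orientation: [0.477, 0.543, -0.47, 0.508]
ft_force: [-0.1, 0.9, -0.5]
width: 0.0852
```

apply_moves:
  deltas:
    - {"x": 0.0, "y": 0.0, "z": 0.02, "twist": 0, "claw": 0.0853}
    - {"x": 0.0, "y": 0.0, "z": 0.03, "twist": 0, "claw": 0.0853}
    - {"x": 0.0, "y": 0.0, "z": 0.04, "twist": 0, "claw": 0.0853}
    - {"x": 0.0, "y": 0.0, "z": 0.03, "twist": 0, "claw": 0.0853}
    - {"x": 0.0, "y": 0.0, "z": 0.01, "twist": 0, "claw": 0.0853}

```text
clock: 26.72
ee_pos: [0.6404, 0.0668, 0.1682]
orientation: [0.475, 0.544, -0.471, 0.506]
ft_force: [1.3, 0.2, 0.1]
width: 0.0855
```

```bash
python3 st.py; python3 look.py w17 two_bin 0.054
python3 - <<'E'
from h import *
c=cam('side');cv2.imwrite('pics/s17.png',cv2.resize(c['pixels'][130:260,190:330],None,fx=5,fy=4.6,interpolation=cv2.INTER_CUBIC))
E
```

```text
26.73 [0.6404 0.0668 0.1682] yaw 0.103 down [-0.0358  0.0399 -0.9986] v [ 0.    -0.011  0.14   0.187 -0.001  0.001] F [1.3 0.2 0.1] w 0.0855
tcp [0.6405 0.0668 0.1687] jaw-yaw-as-bin 0.103 tilt [-0.999 -0.031 -0.043] clock 26.775 w 0.0855
two_bin 0.61 [248. 137. 319. 256.] [0.641  0.0649 0.1027] 0.958
```

View pics/s17.png

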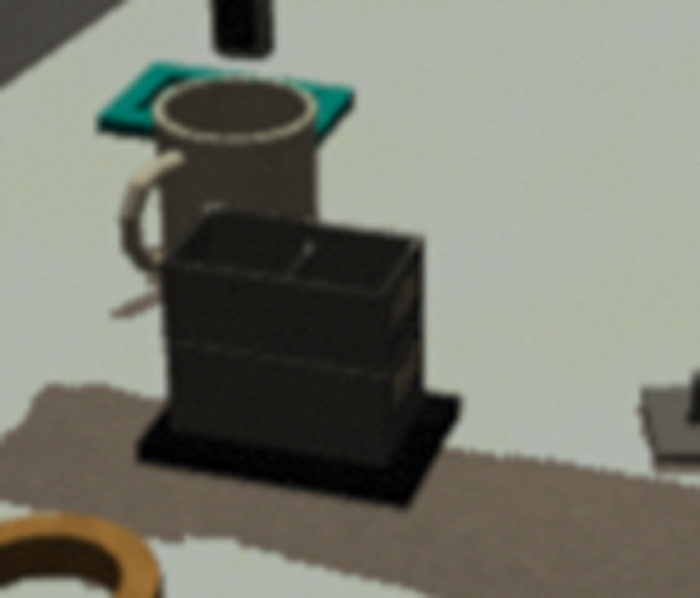

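View pics/w17.png

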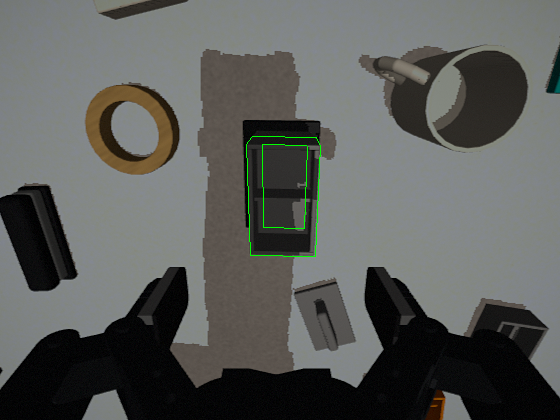

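apply_moves:
  deltas:
    - {"x": -0.015, "y": -0.025, "z": 0.01, "twist": -0.02, "claw": 0.0853}
    - {"x": -0.03, "y": -0.05, "z": 0.01, "twist": -0.03, "claw": 0.0853}
    - {"x": -0.03, "y": -0.05, "z": 0.01, "twist": -0.03, "claw": 0.0853}
    - {"x": -0.03, "y": -0.05, "z": 0, "twist": -0.03, "claw": 0.0853}
    - {"x": -0.03, "y": -0.05, "z": 0, "twist": -0.03, "claw": 0.0853}

```text
clock: 27.5
ee_pos: [0.4967, -0.1593, 0.184]
orientation: [0.506, 0.516, -0.509, 0.467]
ft_force: [0.5, -0.3, 0.7]
width: 0.0855
```

apply_moves:
  deltas:
    - {"x": -0.02, "y": -0.035, "z": 0, "twist": -0.02, "claw": 0.0853}
    - {"x": -0.01, "y": -0.015, "z": 0, "twist": 0, "claw": 0.0853}
    - {"x": 0, "y": -0.005, "z": 0, "twist": 0, "claw": 0.0853}

```text
clock: 27.88
ee_pos: [0.4599, -0.2178, 0.1785]
orientation: [-0.512, -0.512, 0.517, -0.457]
ft_force: [-0.1, 0.3, -1.1]
width: 0.0853
```

```bash
python3 look.py w18 four_bin 0; python3 st.py
```

```text
tcp [ 0.4603 -0.2179  0.1784] jaw-yaw-as-bin -0.061 tilt [-0.997 -0.062 -0.048] clock 27.925 w 0.085
four_bin 0.88 [270. 128. 324. 223.] [ 0.4546 -0.229  -0.0512] 0.948
four_bin 0.67 [173. 236. 267. 301.] [ 0.3396 -0.1358 -1.3761] 0.934
27.98 [ 0.461  -0.2172  0.1788] yaw -0.06 down [-0.0583  0.0521 -0.9969] v [ 0.026 -0.006  0.013  0.003  0.009  0.003] F [ 0.2 -0.5  0.5] w 0.0853
```

View pics/w18.png

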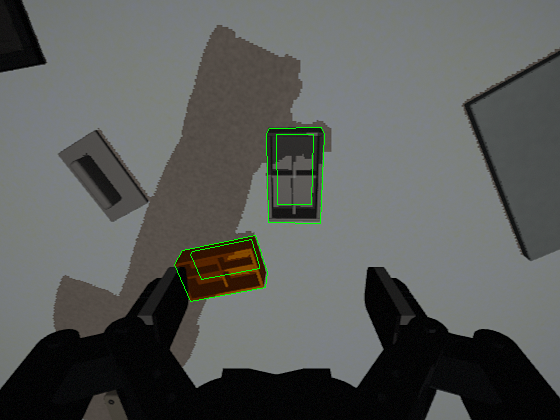

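apply_moves:
  deltas:
    - {"x": -0.003, "y": -0.004, "z": -0.02, "twist": 0.008, "claw": 0.0853}
    - {"x": -0.003, "y": -0.004, "z": -0.04, "twist": 0, "claw": 0.0853}
    - {"x": -0.002, "y": -0.003, "z": -0.04, "twist": 0, "claw": 0.0853}
    - {"x": 0, "y": -0.001, "z": -0.03, "twist": 0, "claw": 0.0853}
    - {"x": 0, "y": 0, "z": -0.015, "twist": 0, "claw": 0.0853}

```text
clock: 28.6
ee_pos: [0.4575, -0.2242, 0.0289]
orientation: [0.508, 0.516, -0.511, 0.463]
ft_force: [-0.1, -0.7, 0.6]
width: 0.0852
```

```bash
python3 look.py w19 four_bin 0; python3 st.py
```

```text
tcp [ 0.4564 -0.2235  0.0273] jaw-yaw-as-bin -0.041 tilt [-0.997 -0.06  -0.051] clock 28.65 w 0.0855
four_bin 0.59 [235. 162. 338. 317.] [ 0.4561 -0.2292 -0.0376] 0.974
four_bin 0.56 [104. 320. 239. 419.] [ 0.3242 -0.1635 -0.1925] 0.376
28.7 [ 0.4567 -0.2239  0.0288] yaw -0.041 down [-0.0574  0.0525 -0.997 ] v [-0.005 -0.035  0.042  0.034 -0.004 -0.   ] F [-0.9 -0.1  0.6] w 0.0852
```

View pics/w19.png

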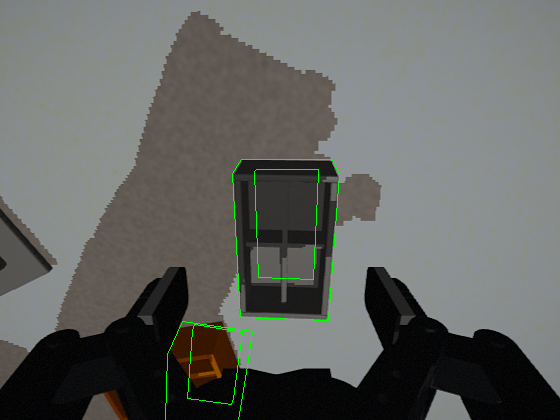

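apply_moves:
  deltas:
    - {"x": -0.002, "y": -0.002, "z": -0.012, "twist": 0, "claw": 0.0853}
    - {"x": -0.001, "y": -0.002, "z": -0.015, "twist": 0, "claw": 0.0853}
    - {"x": 0, "y": -0.001, "z": -0.013, "twist": 0, "claw": 0.0853}
    - {"x": 0, "y": 0, "z": -0.006, "twist": 0, "claw": 0.0853}

```text
clock: 29.2
ee_pos: [0.456, -0.2289, -0.0185]
orientation: [0.508, 0.516, -0.51, 0.464]
ft_force: [0.1, -1.2, 0.3]
width: 0.0852
```

```bash
python3 st.py
```

```text
29.2 [ 0.456  -0.2289 -0.0185] yaw -0.039 down [-0.0539  0.0508 -0.9973] v [-0.     0.062 -0.043 -0.119  0.001 -0.001] F [ 0.1 -1.2  0.3] w 0.0852
```

apply_moves:
  deltas:
    - {"x": 0, "y": 0, "z": 0, "twist": 0, "claw": 0.05}
    - {"x": 0, "y": 0, "z": 0, "twist": 0, "claw": 0.045}
    - {"x": 0, "y": 0, "z": 0, "twist": 0, "claw": 0.045}
    - {"x": 0, "y": 0, "z": 0, "twist": 0, "claw": 0.045}

```text
clock: 29.7
ee_pos: [0.4568, -0.2294, -0.0174]
orientation: [0.508, 0.516, -0.51, 0.464]
ft_force: [0.6, -0.0, -1.4]
width: 0.0548
```

```bash
python3 st.py; python3 g.py .4558 -.2292 -.042
```

```text
29.7 [ 0.4568 -0.2294 -0.0174] yaw -0.039 down [-0.0521  0.0502 -0.9974] v [-0.001 -0.005  0.002 -0.001  0.001 -0.001] F [ 0.6 -0.  -1.4] w 0.0548
HELD [ 0.4558 -0.2292  0.    ] yaw -0.042 up [ 0. -0.  1.]
```

apply_moves:
  deltas:
    - {"x": 0, "y": 0, "z": 0.01, "twist": 0, "claw": 0.045}
    - {"x": 0, "y": 0, "z": 0.025, "twist": 0, "claw": 0.045}
    - {"x": 0, "y": 0, "z": 0.03, "twist": 0, "claw": 0.045}
    - {"x": 0, "y": 0, "z": 0.03, "twist": 0, "claw": 0.045}
    - {"x": 0, "y": 0, "z": 0.03, "twist": 0, "claw": 0.045}

```text
clock: 30.32
ee_pos: [0.4541, -0.228, 0.111]
orientation: [0.507, 0.518, -0.511, 0.463]
ft_force: [-0.1, -0.2, -1.9]
width: 0.0551
```

```bash
python3 st.py; python3 g.py; python3 look.py w20
```

```text
30.32 [ 0.4541 -0.228   0.111 ] yaw -0.04 down [-0.0571  0.0528 -0.997 ] v [-0.002 -0.221  0.374  0.593 -0.    -0.001] F [-0.1 -0.2 -1.9] w 0.0551
HELD [ 0.4533 -0.2279  0.1284] yaw -0.042 up [ 0.005 -0.003  1.   ]
tcp [ 0.4566 -0.2293  0.1154] jaw-yaw-as-bin -0.039 tilt [-0.997 -0.052 -0.047] clock 30.375 w 0.055
```

View pics/w20.png

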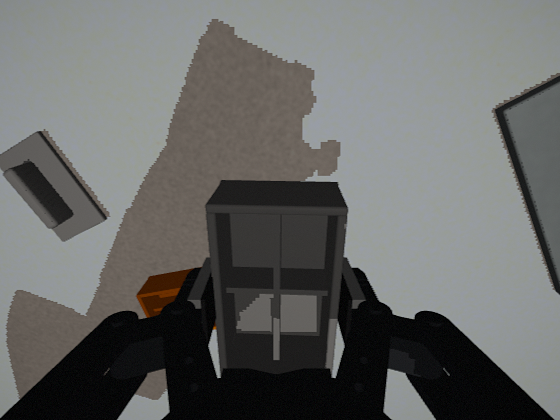

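apply_moves:
  deltas:
    - {"x": 0.01, "y": 0.015, "z": 0.025, "twist": 0.01, "claw": 0.045}
    - {"x": 0.025, "y": 0.04, "z": 0.02, "twist": 0.03, "claw": 0.045}
    - {"x": 0.03, "y": 0.05, "z": 0.01, "twist": 0.03, "claw": 0.045}
    - {"x": 0.03, "y": 0.05, "z": 0, "twist": 0.03, "claw": 0.045}
    - {"x": 0.03, "y": 0.05, "z": 0, "twist": 0.02, "claw": 0.045}

```text
clock: 31.0
ee_pos: [0.5842, -0.0231, 0.177]
orientation: [0.48, 0.54, -0.481, 0.496]
ft_force: [0.8, -1.1, -1.4]
width: 0.0548
```

```bash
python3 st.py; python3 g.py
```

```text
31.0 [ 0.5842 -0.0231  0.177 ] yaw 0.075 down [-0.0479  0.0407 -0.998 ] v [0.739 0.402 0.655 0.201 0.027 0.577] F [ 0.8 -1.1 -1.4] w 0.0548
HELD [ 0.583  -0.0229  0.1944] yaw 0.071 up [-0.01   0.003  1.   ]
```

apply_moves:
  deltas:
    - {"x": 0.025, "y": 0.045, "z": 0.0, "twist": 0.01, "claw": 0.045}
    - {"x": 0.02, "y": 0.03, "z": 0.0, "twist": 0.01, "claw": 0.045}
    - {"x": 0.01, "y": 0.015, "z": 0.0, "twist": 0, "claw": 0.045}
    - {"x": 0.0, "y": 0.005, "z": 0.0, "twist": 0, "claw": 0.045}
    - {"x": 0.0, "y": 0.0, "z": 0, "twist": 0, "claw": 0.045}

```text
clock: 31.62
ee_pos: [0.6411, 0.08, 0.177]
orientation: [0.472, 0.547, -0.474, 0.503]
ft_force: [-1.4, -0.5, -1.1]
width: 0.0544
```

```bash
python3 st.py; python3 g.py; python3 look.py w21 two_bin .054 base 0
python3 - <<'E'
from h import *
c=cam('side');cv2.imwrite('pics/s21.png',cv2.resize(c['pixels'][110:240,190:330],None,fx=5,fy=4.6,interpolation=cv2.INTER_CUBIC))
E
```

```text
31.62 [0.6411 0.08   0.177 ] yaw 0.103 down [-0.0484  0.0392 -0.9981] v [-0.004 -0.001  0.001 -0.    -0.005  0.   ] F [-1.4 -0.5 -1.1] w 0.0544
HELD [0.64   0.0801 0.1944] yaw 0.099 up [-0.01   0.003  1.   ]
tcp [0.6411 0.0796 0.1771] jaw-yaw-as-bin 0.102 tilt [-0.998 -0.044 -0.044] clock 31.675 w 0.0552
two_bin 0.92 [264. 137. 335. 182.] [0.6411 0.0654 0.0895] 0.392
base 0.89 [256. 119. 332. 182.] [0.638  0.07   0.0781] 0.163
base 0.52 [556.  77. 560.  90.] [ 0.7956 -0.2374 -1.4938] 0.82
```

View pics/w21.png

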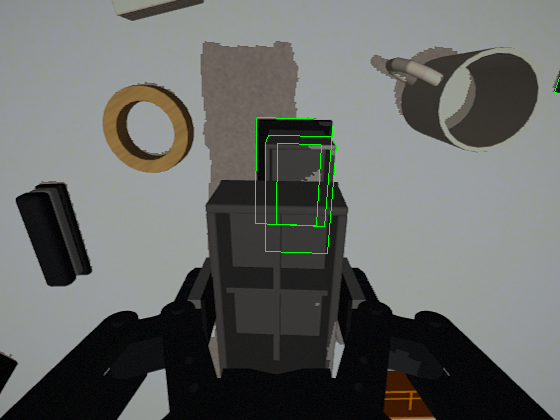

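View pics/s21.png

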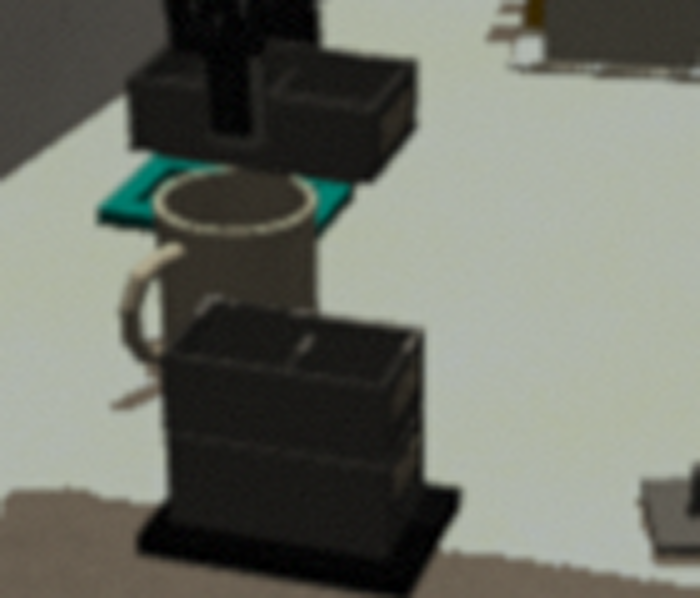

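apply_moves:
  deltas:
    - {"x": 0.0, "y": -0.005, "z": -0.01, "twist": 0, "claw": 0.045}
    - {"x": 0.0, "y": -0.005, "z": -0.02, "twist": 0, "claw": 0.045}
    - {"x": 0.0, "y": -0.003, "z": -0.02, "twist": 0, "claw": 0.045}
    - {"x": 0, "y": -0.001, "z": -0.012, "twist": 0, "claw": 0.045}
    - {"x": 0, "y": 0, "z": -0.005, "twist": 0, "claw": 0.045}

```text
clock: 32.45
ee_pos: [0.6405, 0.0602, 0.1078]
orientation: [0.474, 0.545, -0.476, 0.502]
ft_force: [-0.2, -0.2, -1.1]
width: 0.0548
```

```bash
python3 st.py; python3 g.py;python3 look.py w22 two_bin .054
python3 - <<'E'
from h import *
c=cam('side');cv2.imwrite('pics/s22.png',cv2.resize(c['pixels'][110:240,190:330],None,fx=5,fy=4.6,interpolation=cv2.INTER_CUBIC))
E
```

```text
32.45 [0.6405 0.0602 0.1078] yaw 0.096 down [-0.0467  0.0389 -0.9982] v [-0.006  0.017 -0.071 -0.094 -0.001 -0.002] F [-0.2 -0.2 -1.1] w 0.0548
HELD [0.6393 0.0604 0.1252] yaw 0.093 up [-0.012  0.004  1.   ]
tcp [0.6403 0.0603 0.1074] jaw-yaw-as-bin 0.096 tilt [-0.998 -0.044 -0.043] clock 32.5 w 0.0552
two_bin 0.93 [222. 149. 318. 184.] [0.6409 0.0652 0.0962] 0.216
two_bin 0.32 [208. 181. 347. 374.] [0.6145 0.0595 0.5408] 0.531
```

View pics/s22.png

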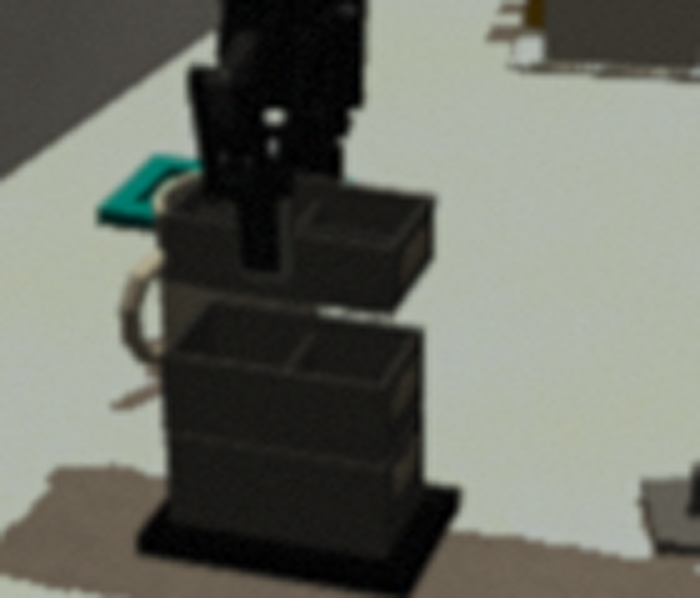

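View pics/w22.png

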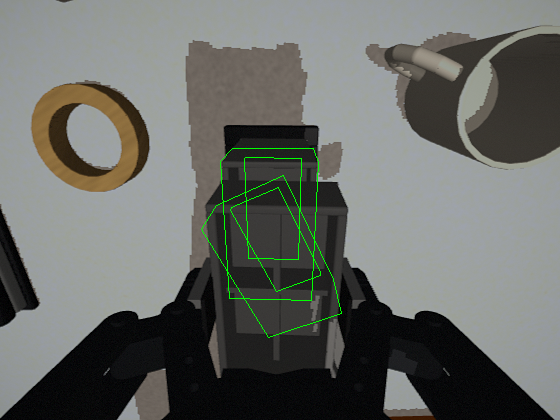

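apply_moves:
  deltas:
    - {"x": 0.001, "y": 0.004, "z": -0.004, "twist": 0, "claw": 0.045}
    - {"x": 0.0, "y": 0.003, "z": -0.005, "twist": 0, "claw": 0.045}
    - {"x": 0.0, "y": 0, "z": -0.003, "twist": 0, "claw": 0.045}
    - {"x": 0, "y": 0, "z": 0, "twist": 0, "claw": 0.045}

```text
clock: 33.1
ee_pos: [0.6435, 0.0692, 0.098]
orientation: [0.475, 0.544, -0.474, 0.504]
ft_force: [0.1, 0.1, -0.1]
width: 0.055
```

```bash
python3 st.py; python3 g.py;python3 look.py w23 two_bin .054
```

```text
33.1 [0.6435 0.0692 0.098 ] yaw 0.098 down [-0.0416  0.0394 -0.9984] v [ 0.004 -0.002  0.005  0.001  0.001  0.002] F [ 0.1  0.1 -0.1] w 0.055
HELD [0.6423 0.0693 0.1154] yaw 0.095 up [-0.017  0.003  1.   ]
tcp [0.6437 0.0692 0.0982] jaw-yaw-as-bin 0.098 tilt [-0.998 -0.037 -0.043] clock 33.15 w 0.0551
two_bin 0.76 [234. 156. 334. 183.] [0.6411 0.0658 0.0832] 0.15
two_bin 0.38 [246. 146. 320. 161.] [0.648  0.072  0.1068] 0.054
```

View pics/w23.png

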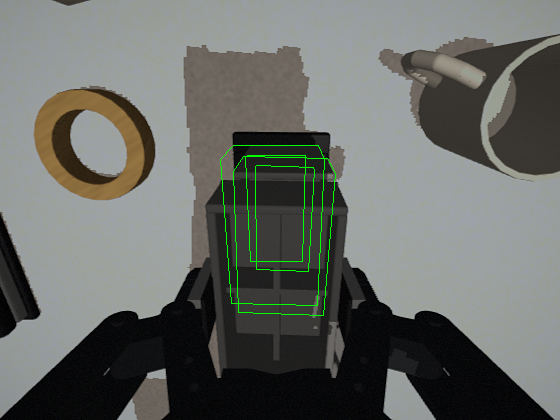

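apply_moves:
  deltas:
    - {"x": -0.001, "y": -0.002, "z": -0.004, "twist": 0, "claw": 0.045}
    - {"x": 0.0, "y": 0, "z": -0.003, "twist": 0, "claw": 0.045}
    - {"x": 0, "y": 0, "z": 0, "twist": 0, "claw": 0.045}

```text
clock: 33.58
ee_pos: [0.6427, 0.0667, 0.0911]
orientation: [0.475, 0.544, -0.474, 0.504]
ft_force: [0.6, -0.7, -1.4]
width: 0.0549
```

```bash
python3 st.py; python3 g.py
```

```text
33.58 [0.6427 0.0667 0.0911] yaw 0.098 down [-0.0408  0.0395 -0.9984] v [-0.002 -0.004  0.002  0.001 -0.     0.002] F [ 0.6 -0.7 -1.4] w 0.0549
HELD [0.6415 0.0668 0.1084] yaw 0.094 up [-0.018  0.003  1.   ]
```

apply_moves:
  deltas:
    - {"x": -0.001, "y": 0, "z": -0.004, "twist": 0, "claw": 0.045}
    - {"x": 0.0, "y": 0, "z": -0.004, "twist": 0, "claw": 0.045}
    - {"x": 0, "y": 0, "z": -0.003, "twist": 0, "claw": 0.045}
    - {"x": 0, "y": 0, "z": -0.001, "twist": 0, "claw": 0.045}

```text
clock: 34.08
ee_pos: [0.6416, 0.0666, 0.0781]
orientation: [0.475, 0.544, -0.474, 0.504]
ft_force: [-0.6, -0.1, -1.0]
width: 0.0552
```

```bash
python3 st.py; python3 g.py
```

```text
34.08 [0.6416 0.0666 0.0781] yaw 0.097 down [-0.041   0.0394 -0.9984] v [-0.002  0.004 -0.01  -0.02   0.001  0.002] F [-0.6 -0.1 -1. ] w 0.0552
HELD [0.6403 0.0667 0.0955] yaw 0.094 up [-0.017  0.003  1.   ]
```

apply_moves:
  deltas:
    - {"x": 0, "y": 0, "z": -0.002, "twist": 0, "claw": 0.045}
    - {"x": 0, "y": 0, "z": -0.001, "twist": 0, "claw": 0.045}
    - {"x": 0, "y": 0, "z": -0.001, "twist": 0, "claw": 0.045}

```text
clock: 34.45
ee_pos: [0.6421, 0.0668, 0.0759]
orientation: [0.476, 0.543, -0.473, 0.504]
ft_force: [-1.8, -1.0, 5.4]
width: 0.0549
```

```bash
python3 st.py; python3 g.py
```

```text
34.45 [0.6421 0.0668 0.0759] yaw 0.097 down [-0.0391  0.04   -0.9984] v [ 0.002 -0.003 -0.009 -0.01   0.     0.001] F [-1.8 -1.   5.4] w 0.0549
HELD [0.6408 0.0669 0.0933] yaw 0.094 up [-0.019  0.003  1.   ]
```

Seated. Release.

apply_moves:
  deltas:
    - {"x": 0.0, "y": 0.0, "z": 0, "twist": 0, "claw": 0.075}
    - {"x": 0.0, "y": 0.0, "z": 0, "twist": 0, "claw": 0.0853}
    - {"x": 0.0, "y": 0.0, "z": 0, "twist": 0, "claw": 0.0853}
    - {"x": 0.0, "y": 0.0, "z": 0, "twist": 0, "claw": 0.0853}

```text
clock: 34.95
ee_pos: [0.6423, 0.0668, 0.075]
orientation: [0.476, 0.543, -0.473, 0.504]
ft_force: [0.1, 0.8, -0.8]
width: 0.0856
```

apply_moves:
  deltas:
    - {"x": 0.0, "y": 0.0, "z": 0.02, "twist": 0, "claw": 0.0853}
    - {"x": 0.0, "y": 0.0, "z": 0.03, "twist": 0, "claw": 0.0853}
    - {"x": 0.0, "y": 0.0, "z": 0.04, "twist": 0, "claw": 0.0853}
    - {"x": 0.0, "y": 0.0, "z": 0.03, "twist": 0, "claw": 0.0853}
    - {"x": 0.0, "y": 0.0, "z": 0.01, "twist": 0, "claw": 0.0853}

```text
clock: 35.58
ee_pos: [0.6401, 0.0666, 0.2055]
orientation: [0.474, 0.545, -0.475, 0.503]
ft_force: [-0.0, -0.2, 0.1]
width: 0.0855
```

```bash
python3 st.py; python3 look.py w24 four_bin 0.094
python3 - <<'E'
from h import *
c=cam('side');cv2.imwrite('pics/s24.png',cv2.resize(c['pixels'][110:240,190:330],None,fx=5,fy=4.6,interpolation=cv2.INTER_CUBIC))
E
```

```text
35.58 [0.6401 0.0666 0.2055] yaw 0.097 down [-0.0449  0.0392 -0.9982] v [-0.001  0.006  0.165  0.196 -0.002  0.001] F [-0.  -0.2  0.1] w 0.0855
tcp [0.6402 0.0666 0.206 ] jaw-yaw-as-bin 0.098 tilt [-0.998 -0.04  -0.043] clock 35.625 w 0.0856
four_bin 0.83 [358. 352. 376. 377.] [ 0.4043 -0.0554  0.4229] 0.075
four_bin 0.58 [248. 137. 317. 252.] [0.641  0.0649 0.1044] 0.968
```

View pics/s24.png

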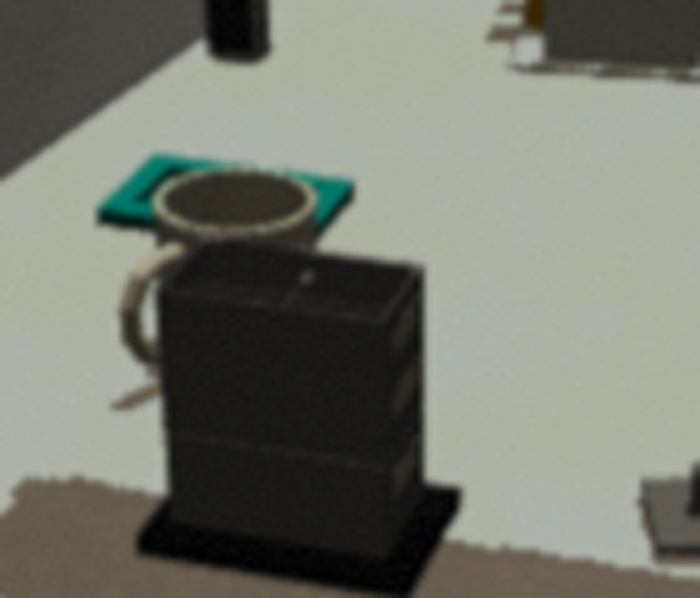

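View pics/w24.png

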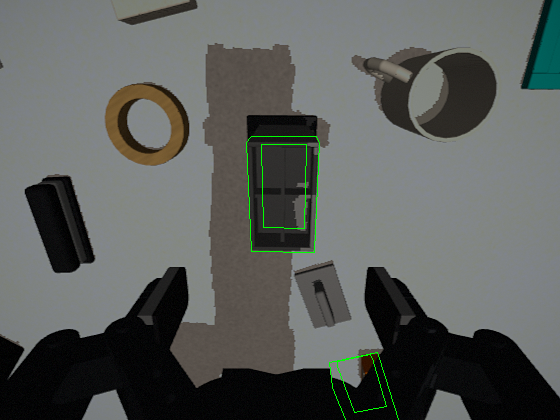

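apply_moves:
  deltas:
    - {"x": -0.02, "y": -0.01, "z": 0, "twist": 0.04, "claw": 0.0853}
    - {"x": -0.04, "y": -0.02, "z": 0, "twist": 0.07, "claw": 0.0853}
    - {"x": -0.045, "y": -0.02, "z": 0, "twist": 0.08, "claw": 0.0853}
    - {"x": -0.04, "y": -0.015, "z": 0, "twist": 0.07, "claw": 0.0853}
    - {"x": -0.02, "y": -0.01, "z": -0.01, "twist": 0.04, "claw": 0.0853}

```text
clock: 36.35
ee_pos: [0.4652, -0.0097, 0.1811]
orientation: [0.379, 0.617, -0.396, 0.565]
ft_force: [1.1, -0.8, 0.0]
width: 0.0852
```

apply_moves:
  deltas:
    - {"x": 0, "y": 0, "z": -0.01, "twist": 0.01, "claw": 0.0853}
    - {"x": 0, "y": 0, "z": 0, "twist": 0, "claw": 0.0853}

```text
clock: 36.6
ee_pos: [0.4622, -0.01, 0.1679]
orientation: [0.375, 0.62, -0.395, 0.565]
ft_force: [1.0, -0.7, 0.2]
width: 0.0851
```

```bash
python3 look.py w25 bin_lid 0; python3 st.py
```

```text
tcp [ 0.4625 -0.0099  0.1682] jaw-yaw-as-bin 0.417 tilt [-0.997 -0.065 -0.05 ] clock 36.65 w 0.0857
bin_lid 0.87 [254. 128. 312. 215.] [ 0.4574 -0.0094  0.4386] 0.972
36.7 [ 0.4631 -0.0099  0.1688] yaw 0.417 down [-0.0785  0.0191 -0.9967] v [ 0.003 -0.003  0.023  0.002  0.    -0.003] F [-0.5 -0.7  0.9] w 0.085
```

View pics/w25.png

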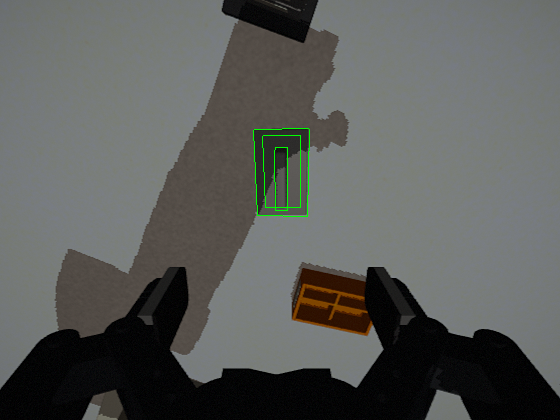

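apply_moves:
  deltas:
    - {"x": -0.003, "y": -0.001, "z": -0.02, "twist": 0.013, "claw": 0.07}
    - {"x": -0.002, "y": 0, "z": -0.035, "twist": 0, "claw": 0.06}
    - {"x": 0, "y": 0, "z": -0.035, "twist": 0, "claw": 0.06}
    - {"x": 0, "y": 0, "z": -0.025, "twist": 0, "claw": 0.06}
    - {"x": 0, "y": 0, "z": -0.012, "twist": 0, "claw": 0.06}

```text
clock: 37.33
ee_pos: [0.4658, -0.0092, 0.0399]
orientation: [0.372, 0.62, -0.388, 0.571]
ft_force: [-0.1, 0.6, 0.2]
width: 0.0601
```

```bash
python3 look.py w26 bin_lid 0; python3 st.py
```

```text
tcp [ 0.4651 -0.0092  0.0389] jaw-yaw-as-bin 0.433 tilt [-0.997 -0.057 -0.046] clock 37.375 w 0.0598
bin_lid 0.91 [232. 165. 321. 290.] [ 0.4576 -0.0093  0.4456] 0.967
37.42 [ 0.4653 -0.0092  0.0401] yaw 0.433 down [-0.0703  0.018  -0.9974] v [-0.004 -0.031  0.026  0.027 -0.001 -0.001] F [-0.7  0.2  0.2] w 0.0599
```

View pics/w26.png

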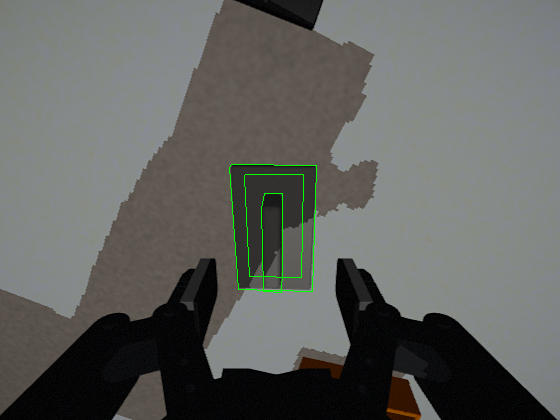

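apply_moves:
  deltas:
    - {"x": -0.004, "y": 0, "z": -0.012, "twist": 0.005, "claw": 0.05}
    - {"x": -0.004, "y": 0, "z": -0.015, "twist": 0, "claw": 0.045}
    - {"x": -0.002, "y": 0, "z": -0.012, "twist": 0, "claw": 0.04}
    - {"x": 0, "y": 0, "z": -0.006, "twist": 0, "claw": 0.04}
    - {"x": 0, "y": 0, "z": 0, "twist": 0, "claw": 0.04}

```text
clock: 38.05
ee_pos: [0.4583, -0.0092, -0.0044]
orientation: [0.372, 0.619, -0.385, 0.575]
ft_force: [0.7, 0.3, 0.7]
width: 0.04
```

```bash
python3 look.py w27 bin_lid 0; python3 st.py
python3 - <<'E'
from h import *
c=cam('side');cv2.imwrite('pics/s27.png',cv2.resize(c['pixels'][150:270,280:420],None,fx=5,fy=4.8,interpolation=cv2.INTER_CUBIC))
E
```

```text
tcp [ 0.4586 -0.0092 -0.0041] jaw-yaw-as-bin 0.439 tilt [-0.998 -0.05  -0.043] clock 38.1 w 0.0399
bin_lid 0.8 [217. 172. 332. 330.] [ 0.4581 -0.009   0.4362] 0.908
38.15 [ 0.4588 -0.0092 -0.0039] yaw 0.439 down [-0.0626  0.0174 -0.9979] v [ 0.001 -0.005  0.007  0.001 -0.    -0.   ] F [ 1.2  0.3 -0.1] w 0.0401
```

View pics/w27.png

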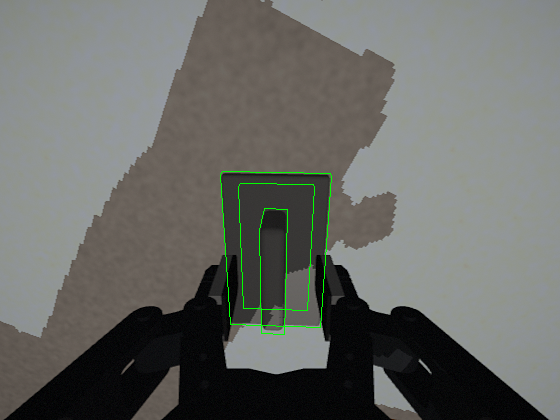

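View pics/s27.png

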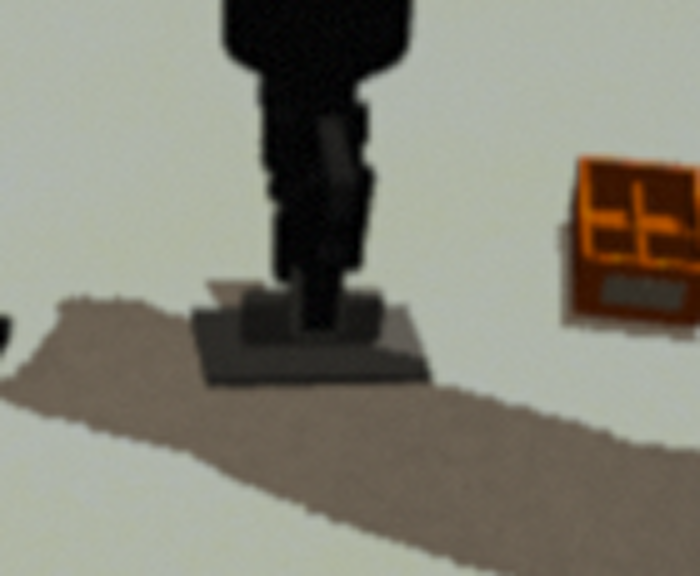

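apply_moves:
  deltas:
    - {"x": 0, "y": 0, "z": -0.004, "twist": 0, "claw": 0.03}
    - {"x": 0, "y": 0, "z": -0.002, "twist": 0, "claw": 0.02}
    - {"x": 0, "y": 0, "z": 0, "twist": 0, "claw": 0.005}
    - {"x": 0, "y": 0, "z": 0, "twist": 0, "claw": 0.005}
    - {"x": 0, "y": 0, "z": 0, "twist": 0, "claw": 0.005}

```text
clock: 38.83
ee_pos: [0.4598, -0.0092, -0.0093]
orientation: [0.372, 0.618, -0.385, 0.575]
ft_force: [-0.3, -0.1, 0.7]
width: 0.0102
```

```bash
python3 look.py w28; python3 st.py; python3 g.py .4581 -.0095 .437
```

```text
tcp [ 0.4598 -0.0092 -0.0093] jaw-yaw-as-bin 0.439 tilt [-0.998 -0.047 -0.041] clock 38.875 w 0.0104
38.88 [ 0.4598 -0.0092 -0.0093] yaw 0.439 down [-0.0604  0.0173 -0.998 ] v [-0.001  0.    -0.002 -0.     0.001 -0.002] F [0.2 0.2 0.9] w 0.0104
HELD [ 0.4581 -0.0095  0.    ] yaw 0.437 up [0. 0. 1.]
```

View pics/w28.png

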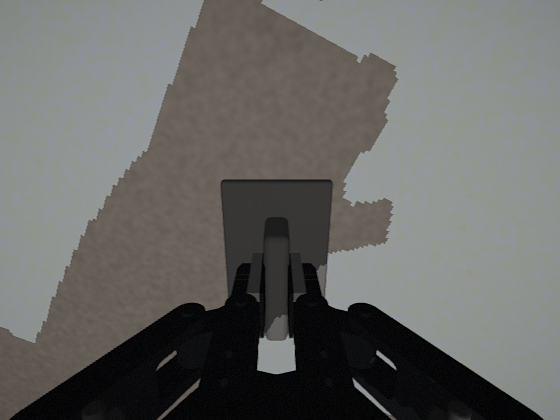

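apply_moves:
  deltas:
    - {"x": 0, "y": 0, "z": 0.01, "twist": 0, "claw": 0.005}
    - {"x": 0, "y": 0, "z": 0.025, "twist": 0, "claw": 0.005}
    - {"x": 0, "y": 0, "z": 0.035, "twist": 0, "claw": 0.005}
    - {"x": 0, "y": 0, "z": 0.04, "twist": 0, "claw": 0.005}
    - {"x": 0, "y": 0, "z": 0.04, "twist": 0, "claw": 0.005}

```text
clock: 39.5
ee_pos: [0.4559, -0.0092, 0.1438]
orientation: [0.371, 0.62, -0.386, 0.573]
ft_force: [0.7, -0.2, -1.5]
width: 0.0099
```

apply_moves:
  deltas:
    - {"x": 0, "y": 0, "z": 0.035, "twist": 0, "claw": 0.005}
    - {"x": 0, "y": 0, "z": 0.02, "twist": 0, "claw": 0.005}
    - {"x": 0, "y": 0, "z": 0.01, "twist": 0, "claw": 0.005}

```text
clock: 39.88
ee_pos: [0.4571, -0.0092, 0.2157]
orientation: [0.372, 0.618, -0.385, 0.575]
ft_force: [-0.1, -0.5, -0.9]
width: 0.0106
```

```bash
python3 look.py w29; python3 st.py; python3 g.py;  python3 - <<'E'
from h import *
c=cam('side');cv2.imwrite('pics/s29.png',cv2.resize(c['pixels'][100:240,190:380],None,fx=4,fy=4,interpolation=cv2.INTER_CUBIC))
E
```

```text
tcp [ 0.4577 -0.0093  0.2166] jaw-yaw-as-bin 0.439 tilt [-0.998 -0.046 -0.041] clock 39.925 w 0.0104
39.92 [ 0.4577 -0.0093  0.2166] yaw 0.439 down [-0.0589  0.017  -0.9981] v [-0.002  0.014 -0.034 -0.045  0.     0.001] F [ 0.8 -0.4  0.9] w 0.0104
HELD [ 0.456  -0.0095  0.2259] yaw 0.437 up [-0.002  0.     1.   ]
```

View pics/s29.png

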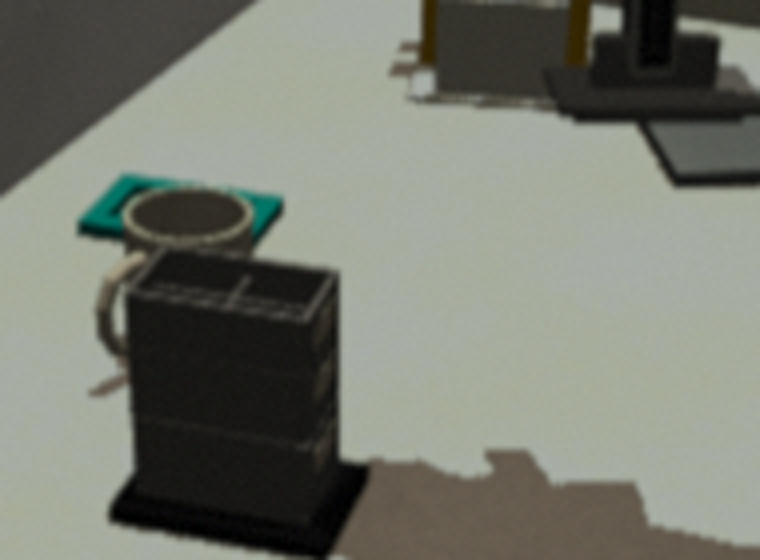

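View pics/w29.png

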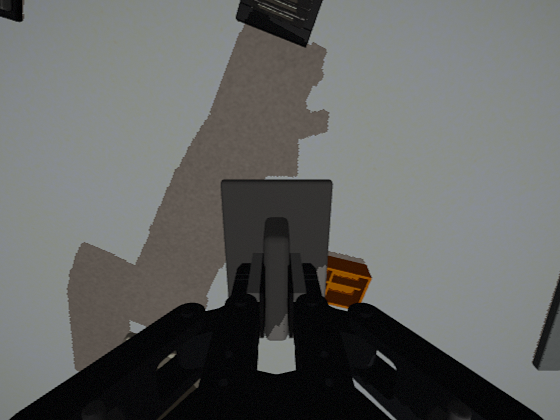

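apply_moves:
  deltas:
    - {"x": 0.015, "y": 0.008, "z": 0, "twist": -0.03, "claw": 0.005}
    - {"x": 0.03, "y": 0.013, "z": 0, "twist": -0.06, "claw": 0.005}
    - {"x": 0.04, "y": 0.017, "z": -0.01, "twist": -0.07, "claw": 0.005}
    - {"x": 0.04, "y": 0.017, "z": -0.01, "twist": -0.07, "claw": 0.005}
    - {"x": 0.03, "y": 0.01, "z": 0, "twist": -0.06, "claw": 0.005}

```text
clock: 40.6
ee_pos: [0.6114, 0.0567, 0.1889]
orientation: [0.458, 0.558, -0.469, 0.508]
ft_force: [0.5, -0.1, -0.7]
width: 0.0106
```

apply_moves:
  deltas:
    - {"x": 0.015, "y": 0.002, "z": 0, "twist": -0.03, "claw": 0.005}
    - {"x": 0.005, "y": 0, "z": 0, "twist": -0.01, "claw": 0.005}
    - {"x": 0, "y": 0, "z": 0, "twist": 0, "claw": 0.005}

```text
clock: 40.98
ee_pos: [0.631, 0.0594, 0.1823]
orientation: [0.467, 0.551, -0.482, 0.496]
ft_force: [-0.3, -0.7, -1.0]
width: 0.0106
```

```bash
python3 look.py w30 four_bin 0.094; python3 st.py; python3 g.py;  python3 - <<'E'
from h import *
c=cam('side');cv2.imwrite('pics/s30.png',cv2.resize(c['pixels'][70:220,190:340],None,fx=4,fy=4,interpolation=cv2.INTER_CUBIC))
E
```

```text
tcp [0.6307 0.0594 0.1824] jaw-yaw-as-bin 0.097 tilt [-0.997 -0.068 -0.043] clock 41.025 w 0.0107
four_bin 0.57 [234. 126. 316. 182.] [0.6416 0.0644 0.119 ] 0.436
41.08 [0.6307 0.0593 0.183 ] yaw 0.097 down [-0.0711  0.0361 -0.9968] v [-0.001 -0.015  0.005  0.003  0.001  0.001] F [-0.3  0.6  0.1] w 0.0108
HELD [0.6292 0.0597 0.1923] yaw 0.095 up [0.02 0.   1.  ]
```

View pics/s30.png

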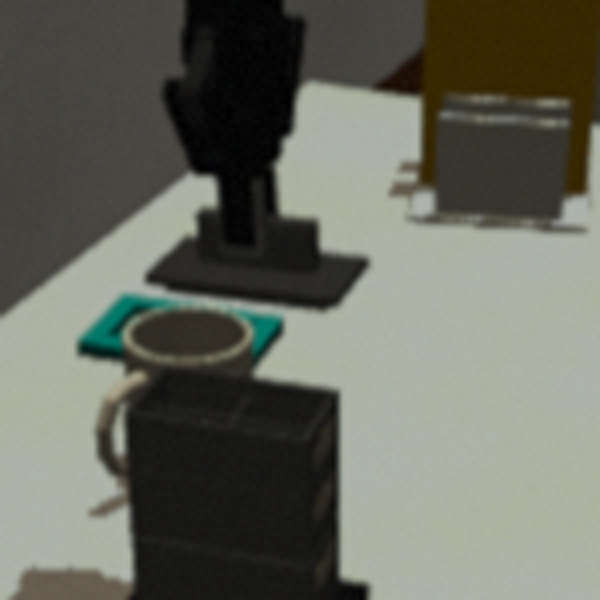

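View pics/w30.png

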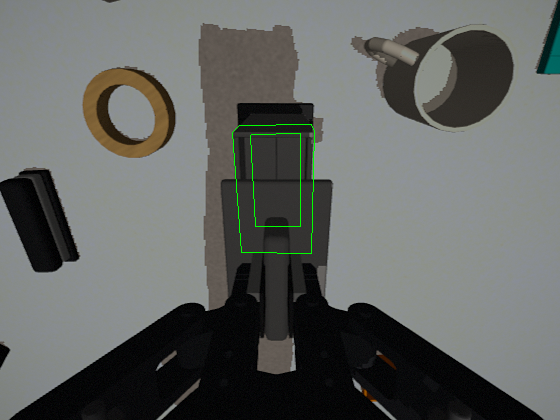

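apply_moves:
  deltas:
    - {"x": 0.004, "y": 0.003, "z": -0.006, "twist": 0, "claw": 0.005}
    - {"x": 0.003, "y": 0.003, "z": -0.012, "twist": 0, "claw": 0.005}
    - {"x": 0.002, "y": 0.001, "z": -0.01, "twist": 0, "claw": 0.005}
    - {"x": 0, "y": 0, "z": -0.005, "twist": 0, "claw": 0.005}
    - {"x": 0, "y": 0, "z": 0, "twist": 0, "claw": 0.005}

```text
clock: 41.75
ee_pos: [0.6393, 0.0667, 0.1487]
orientation: [0.467, 0.551, -0.482, 0.497]
ft_force: [-0.4, -0.0, -0.8]
width: 0.0105
```

```bash
python3 look.py w31 four_bin 0.094; python3 st.py; python3 g.py;  python3 - <<'E'
from h import *
c=cam('side');cv2.imwrite('pics/s31.png',cv2.resize(c['pixels'][70:220,190:340],None,fx=4,fy=4,interpolation=cv2.INTER_CUBIC))
E
```

```text
tcp [0.6395 0.0667 0.149 ] jaw-yaw-as-bin 0.097 tilt [-0.997 -0.066 -0.043] clock 41.8 w 0.0107
four_bin 0.98 [237. 148. 326. 180.] [0.6412 0.0644 0.1074] 0.235
four_bin 0.44 [370. 398. 394. 420.] [ 0.3852 -0.0499 -0.6323] 0.13
41.85 [0.6397 0.0666 0.1494] yaw 0.097 down [-0.0689  0.0363 -0.997 ] v [ 0.001 -0.007  0.009  0.002  0.001 -0.001] F [-0.6 -0.3 -1. ] w 0.0105
HELD [0.6382 0.067  0.1587] yaw 0.095 up [0.018 0.    1.   ]
```

View pics/s31.png

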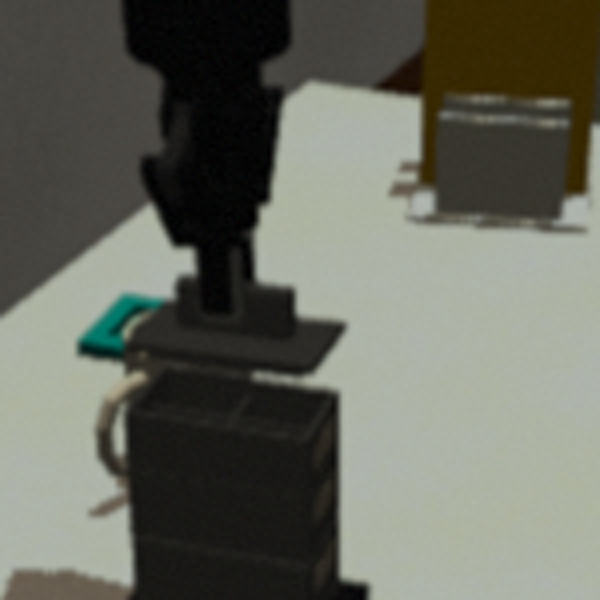

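View pics/w31.png

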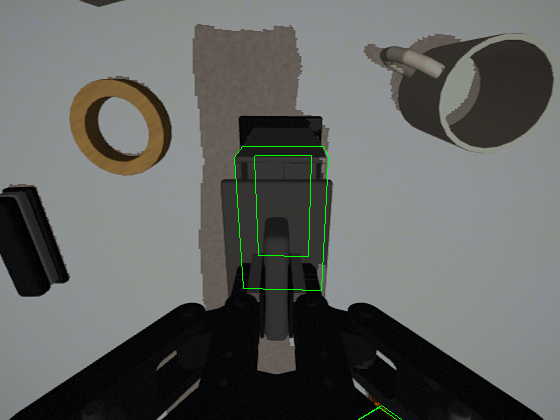

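apply_moves:
  deltas:
    - {"x": 0.001, "y": -0.001, "z": -0.006, "twist": 0, "claw": 0.005}
    - {"x": 0.001, "y": -0.0005, "z": -0.007, "twist": 0, "claw": 0.005}
    - {"x": 0.0, "y": 0, "z": -0.004, "twist": 0, "claw": 0.005}
    - {"x": 0, "y": 0, "z": -0.002, "twist": 0, "claw": 0.005}
    - {"x": 0, "y": 0, "z": 0, "twist": 0, "claw": 0.005}

```text
clock: 42.52
ee_pos: [0.6424, 0.0648, 0.1299]
orientation: [0.468, 0.55, -0.481, 0.497]
ft_force: [-0.7, -0.3, -0.1]
width: 0.0108
```

```bash
python3 look.py w32 four_bin 0.094; python3 st.py; python3 g.py;  python3 - <<'E'
from h import *
c=cam('side');cv2.imwrite('pics/s32.png',cv2.resize(c['pixels'][100:220,190:310],None,fx=5,fy=5,interpolation=cv2.INTER_CUBIC))
E
```

```text
tcp [0.6424 0.0649 0.1301] jaw-yaw-as-bin 0.097 tilt [-0.997 -0.063 -0.043] clock 42.575 w 0.0105
four_bin 0.7 [227. 156. 327. 180.] [0.6416 0.065  0.1025] 0.151
four_bin 0.6 [371. 399. 394. 419.] [ 0.4122 -0.0815  1.0299] 0.203
42.62 [0.6426 0.0649 0.1303] yaw 0.097 down [-0.0666  0.0365 -0.9971] v [-0.    -0.004  0.004  0.002  0.001 -0.001] F [-0.3 -0.1 -1.1] w 0.0104
HELD [0.641  0.0652 0.1396] yaw 0.095 up [0.016 0.    1.   ]
```

View pics/s32.png

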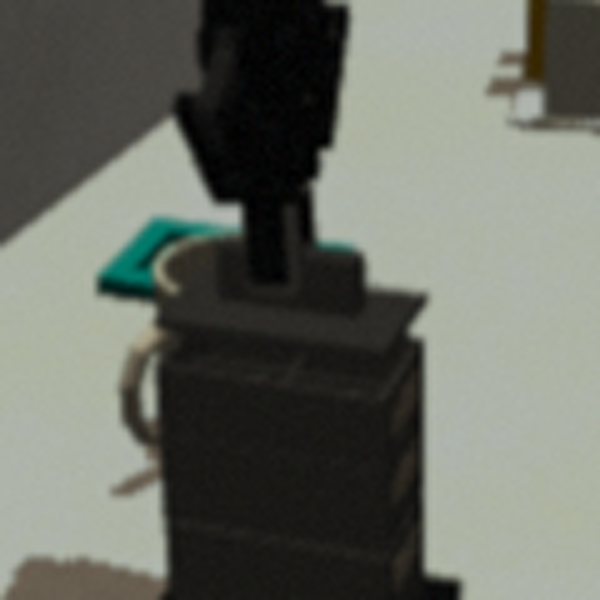

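View pics/w32.png

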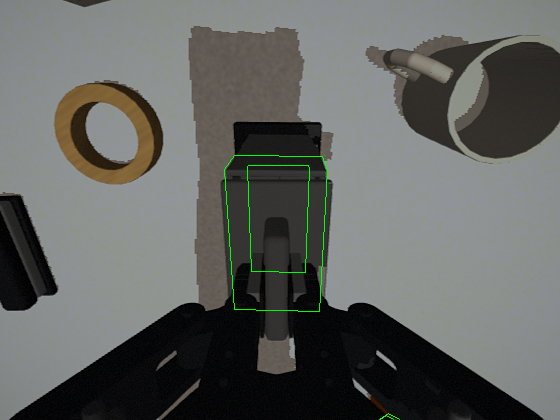

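apply_moves:
  deltas:
    - {"x": 0, "y": 0, "z": -0.004, "twist": 0, "claw": 0.005}
    - {"x": 0, "y": 0, "z": -0.004, "twist": 0, "claw": 0.005}
    - {"x": 0.0, "y": 0, "z": -0.003, "twist": 0, "claw": 0.005}
    - {"x": 0, "y": 0, "z": 0, "twist": 0, "claw": 0.005}

```text
clock: 43.18
ee_pos: [0.6427, 0.065, 0.1188]
orientation: [0.468, 0.55, -0.481, 0.498]
ft_force: [0.8, -0.3, -0.4]
width: 0.0109
```

```bash
python3 st.py; python3 g.py
```

```text
43.17 [0.6427 0.065  0.1188] yaw 0.097 down [-0.066   0.0366 -0.9971] v [-0.002 -0.002  0.002 -0.001  0.001  0.   ] F [ 0.8 -0.3 -0.4] w 0.0109
HELD [0.6411 0.0653 0.1281] yaw 0.095 up [ 0.015 -0.     1.   ]
```

apply_moves:
  deltas:
    - {"x": 0, "y": 0, "z": -0.002, "twist": 0, "claw": 0.005}
    - {"x": 0, "y": 0, "z": -0.001, "twist": 0, "claw": 0.005}
    - {"x": 0.0, "y": 0, "z": -0.001, "twist": 0, "claw": 0.005}

```text
clock: 43.55
ee_pos: [0.6438, 0.0648, 0.1171]
orientation: [0.469, 0.549, -0.48, 0.499]
ft_force: [-0.3, -0.7, 5.5]
width: 0.0107
```

```bash
python3 st.py; python3 g.py
```

```text
43.55 [0.6438 0.0648 0.1171] yaw 0.097 down [-0.0623  0.0364 -0.9974] v [ 0.    -0.006 -0.007 -0.012 -0.004  0.   ] F [-0.3 -0.7  5.5] w 0.0107
HELD [0.6421 0.0652 0.1264] yaw 0.095 up [0.011 0.    1.   ]
```

apply_moves:
  deltas:
    - {"x": 0, "y": 0, "z": -0.0015, "twist": 0, "claw": 0.005}
    - {"x": 0, "y": 0, "z": -0.001, "twist": 0, "claw": 0.005}

```text
clock: 43.8
ee_pos: [0.6439, 0.0646, 0.1171]
orientation: [0.47, 0.548, -0.479, 0.499]
ft_force: [-1.4, -0.9, 4.4]
width: 0.0104
```

```bash
python3 st.py; python3 g.py
```

```text
43.8 [0.6439 0.0646 0.1171] yaw 0.097 down [-0.0602  0.0361 -0.9975] v [ 0.    -0.007 -0.009 -0.008  0.     0.002] F [-1.4 -0.9  4.4] w 0.0104
HELD [0.6423 0.065  0.1264] yaw 0.095 up [0.009 0.    1.   ]
```

Stopped on the rim. Open and rise.

apply_moves:
  deltas:
    - {"x": 0.0, "y": 0.0, "z": 0, "twist": 0, "claw": 0.03}
    - {"x": 0.0, "y": 0.0, "z": 0, "twist": 0, "claw": 0.05}
    - {"x": 0.0, "y": 0.0, "z": 0, "twist": 0, "claw": 0.05}
    - {"x": 0.0, "y": 0.0, "z": 0, "twist": 0, "claw": 0.05}

```text
clock: 44.3
ee_pos: [0.6434, 0.0648, 0.1155]
orientation: [0.469, 0.548, -0.48, 0.499]
ft_force: [-0.1, -0.6, -0.2]
width: 0.05
```

apply_moves:
  deltas:
    - {"x": 0.0, "y": 0.0, "z": 0.015, "twist": 0, "claw": 0.05}
    - {"x": 0.0, "y": 0.0, "z": 0.03, "twist": 0, "claw": 0.05}
    - {"x": 0.0, "y": 0.0, "z": 0.04, "twist": 0, "claw": 0.05}
    - {"x": 0.0, "y": 0.0, "z": 0.03, "twist": 0, "claw": 0.05}
    - {"x": 0.0, "y": 0.0, "z": 0.015, "twist": 0, "claw": 0.05}

```text
clock: 44.92
ee_pos: [0.642, 0.0647, 0.2518]
orientation: [0.469, 0.549, -0.48, 0.498]
ft_force: [0.6, 0.2, 0.5]
width: 0.0503
```

```bash
python3 st.py; python3 look.py w33 bin_lid 0.126
python3 - <<'E'
from h import *
c=cam('side');cv2.imwrite('pics/s33.png',cv2.resize(c['pixels'][100:250,190:320],None,fx=5,fy=4,interpolation=cv2.INTER_CUBIC))
E
```

```text
44.92 [0.642  0.0647 0.2518] yaw 0.097 down [-0.0629  0.0365 -0.9974] v [0.001 0.022 0.364 0.342 0.001 0.001] F [0.6 0.2 0.5] w 0.0503
tcp [0.6427 0.0648 0.2539] jaw-yaw-as-bin 0.097 tilt [-0.998 -0.056 -0.042] clock 44.975 w 0.0498
bin_lid 0.76 [255. 132. 315. 230.] [0.6413 0.0635 0.1019] 0.96
```

View pics/s33.png

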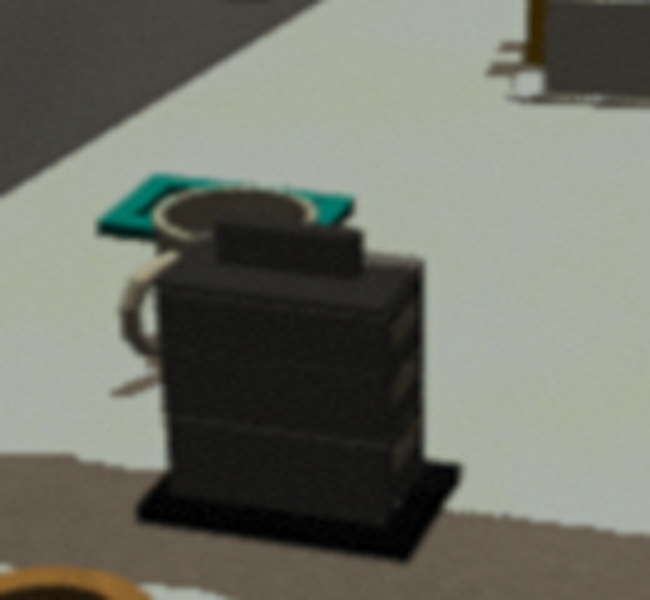

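View pics/w33.png

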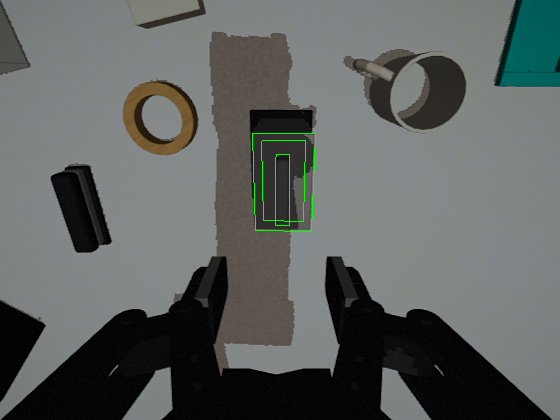

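Run:
```python
from h import *
c=cam('side'); im=c['pixels'].copy(); r=Rn.from_euler('z',.097).as_matrix()
cv2.imwrite('pics/s34.png',cv2.resize(im[135:190,210:285],None,fx=10,fy=10,interpolation=cv2.INTER_CUBIC))
d=bot.masks_of('side','bin_lid'); print([(x['p'],x['box'],fit(c,'bin_lid',x['mask'],.126)) for x in d[:1]])
# overlay expected seated lid
for b in M['bin_lid'][:2]:
    cv2.polylines(im,[cv2.convexHull(proj(c,b@r.T+[.641,.0655,.126]).round().astype(np.int32))],True,(0,255,0),1)
cv2.imwrite('pics/s34b.png',cv2.resize(im[135:190,210:285],None,fx=10,fy=10,interpolation=cv2.INTER_NEAREST))
```

```text
[(0.59, [218.2, 155.9, 273.1, 179.5], (array([0.64140159, 0.06097977, 0.08197362]), np.float64(0.907703851925963)))]
```

View pics/s34.png

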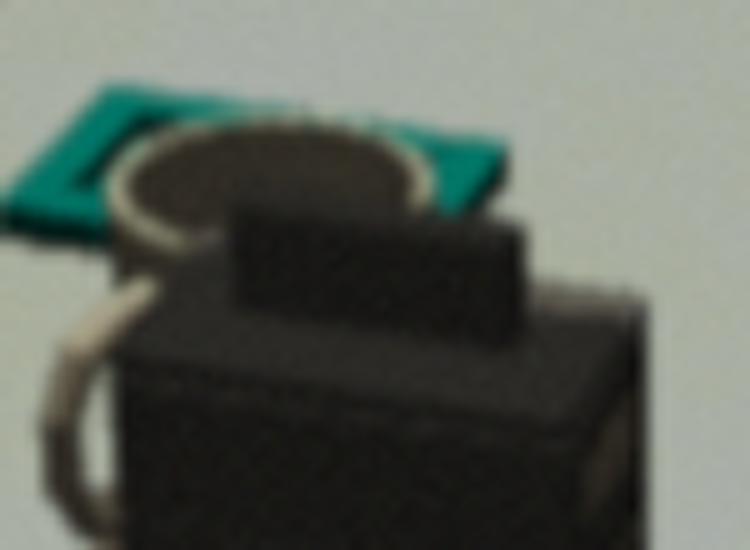

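View pics/s34b.png

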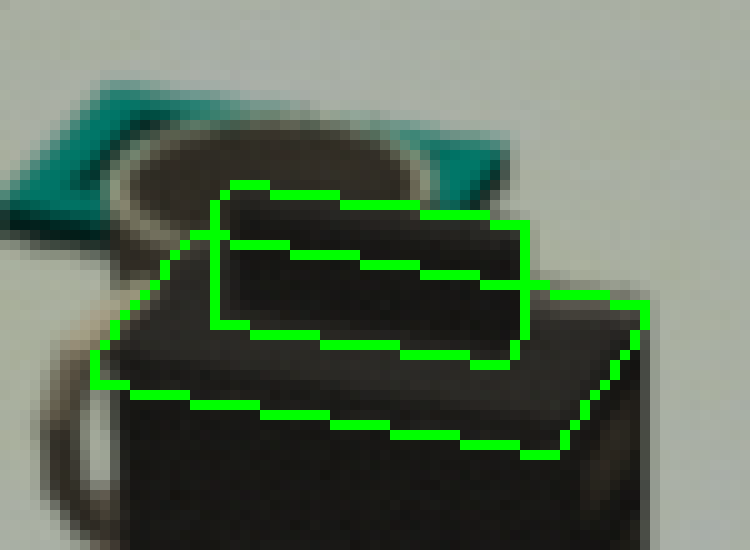

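Run:
```python
from h import *
c=cam('top'); cv2.imwrite('pics/t35.png',cv2.resize(c['pixels'][90:290,150:420],None,fx=2.9,fy=2.9)[:600])
o=bot.get_obs(); print(o['clock'],o['ft_force']); print(bot.sign_off())
```

```text
45.225 [ 0.61910954 -0.43071907  0.64887357]
the job is handed in; nothing more can be done
None
```

View pics/t35.png

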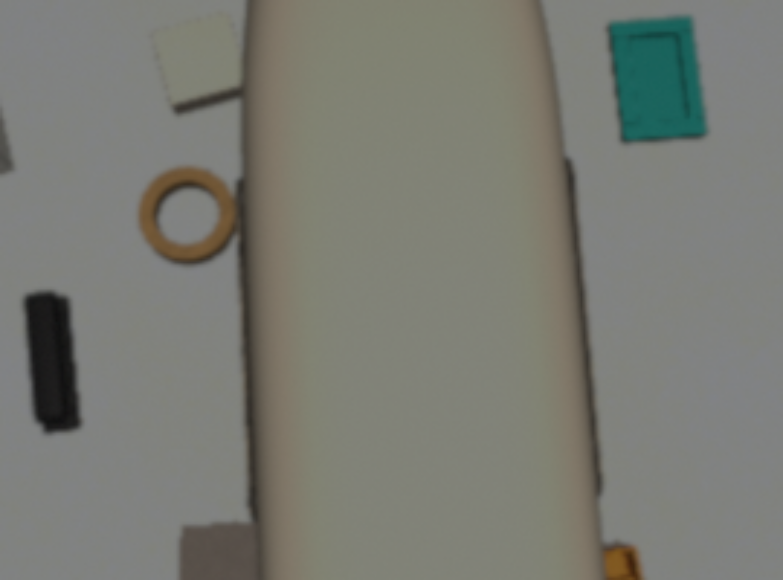

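I stacked the undivided bin, the two-compartment bin, the four-compartment bin and the lid on the black base and handed the job in at 45 s. Each piece was pressed on until its height stopped changing (2–6 N), then let go before the next. The sign-off reports no verdict.

**Last checks:**
- **Height and tilt:** The estimated seat heights were within about 1 mm of nominal, and the side pictures show the stack flush and upright.
- **Alignment:** The wrist-camera fits put the pieces within about 2 mm and 0.02 rad of each other. The undivided bin is about 2–3 mm from the base centre, within the 4 mm play.
- **Left alone:** The mug, tape and stapler were never touched. The gripper is clear of the stack.

**What disagreed:**
- **Finger ends:** They lie about 30 mm behind the reported TCP, so my first grasp closed above the bin's rim on nothing. I corrected the heights after that.
- **Tool tilt:** It drifted to about 0.08 rad during the moves, but the pieces themselves stayed nearly level.
- **Side-camera fit of the lid:** It was about 3–4 mm off in y from the wrist-camera fits, from a poor mask. I trusted the wrist fits.
- **Final top picture:** The arm hid the stack and the mug, so it could not confirm either.

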